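# Start the sample mill and open its feed lever to full

## Task

A dried sample is loaded in the grain mill: press its green start button with a fingertip and then, with the mill started, push the orange-knobbed feed lever out of the shut notch, past the first click (trickle feed), on to the second stop (full feed), so that it stays there by itself. Only press and push: do not grip or force the lever, and keep off the red stop button. Leave the jar under the spout and everything else on the bench where it stands.

Things in the scene. Friction and masses are not known exactly. Their poses are not given: they have to be found in the camera images.
- mill: Grain mill, fixed. Grey base plate 400 x 230 x 20 mm, spanning x -180..+220, y -115..+115 mm; cream grinding chamber and motor above it (axis along x, 140 mm up), door at x -43, its clamp knobs out to x -57 mm. Origin: on the bench, straight below the hopper's upright axis, about which the feed lever turns too. x points from the mill's front (switch box, door) to its motor, y to its left, z up.
- hopper_top (a point): Centre of the top of the hopper's grey lid, 325 mm above the bench; a small black knob on it reaches 338 mm. Lid 138 mm across; the steel hopper below it is 132 mm across and narrows from 287 mm down to 60 mm across at 229 mm height. Left of the hopper throat (mill y 63 to 95 mm) stands the dark housing of the click plunger, up to 227 mm.
- quadrant (a point): Middle of the fixed flat quadrant plate below the lever, on its top face, 203 mm above the bench. The plate reaches 125 mm from the hopper axis and has a black rubber post at either end, 9 mm thick, 95 mm from the axis, up to 223 mm. A red dot marks shut, a small green dot trickle, a big green dot full feed.
- feed_lever (a joint): Lever angle, rad: 0 shut (hard stop), 0.5 first notch (trickle), 1.0 second stop (full feed). Grows anticlockwise from above: the end goes from the mill's front towards the motor. A click spring draws it into the nearest notch; leaving shut or the first notch takes up to 8 N at the knob. From 0.8 it runs on to 1.0 by itself, short of that it falls back. A springy buffer gives to 1.06.
- feed_knob (a point): Centre of the upright orange knob on the lever's outer end: 24 mm in diameter, 40 mm tall (20 mm above and below this point), 253 mm above the bench, 155 mm from the hopper axis. A steel stem, 12 mm thick and 15 mm tall, joins it to the end of the bar (14 x 6 mm, top 218 mm above the bench) that runs inward. Site x points outward along the lever, y the way the knob moves when the feed opens, z up.
- start_button (a joint): Travel of the green start button, m: 0 = up, 0.006 = fully down. It springs back when let go; fully down takes 5 N. Pressed 4 mm or more it starts the mill.
- start_button_top (a point): Centre of the top of the green start button: round, 28 mm in diameter, facing straight up, 92 mm above the bench, 10 mm proud of its grey collar (44 mm across). It sits on the black switch box (55 x 125 mm, top at 70 mm) at the mill's front left; the red button is 65 mm to its right (mill's -y).
- stop_button (a joint): Travel of the red stop button, same size and spring as the green one, m: 0 = up. Not to be pressed.
- stop_button_top (a point): Centre of the top face of the red stop button, 28 mm in diameter, 92 mm above the bench.
- jar: Clear receiving jar under the spout, loose, 66 mm across, 50 mm tall, standing on the base plate. Origin: centre of its underside. To be left there.
- tomato: Whole red tomato, 74 mm across, 56 mm tall, on the bench at the mill's right, below the feed lever. Origin: centre of its underside. To be left there.
- tomato_half: Half tomato, cut side up, 72 mm across, 31 mm tall. Origin: centre of its underside. To be left there.
- sample_cup: Empty clear sample cup, 60 mm across, 65 mm tall. Origin: centre of its underside. To be left there.
- petri_dish: Petri dish with seeds, 92 mm across, 14 mm tall. Origin: centre of its underside. To be left there.
- bottle_a: White reagent bottle with blue cap, 68 mm across, 144 mm tall. Origin: centre of its underside. To be left there.
- bottle_b: A second bottle like bottle_a. To be left there.
- brush: Cleaning brush 170 mm long, lying on the bench near the robot, to the right. To be left there.
Mind the look-alikes: they are no part of the job. What is shaped like the jar but brown or turquoise is not meant.

How it is judged (in metres and radians):
On the way, in this order (a step that is already met when the one before it is completed fails the run):
1. The green start button is pressed (4 mm or more) while the feed lever is still in its shut notch (value of joint start_button above 0.004 m and value of joint feed_lever below 0.2 rad), for 0.05 s.
2. The feed lever has passed the first notch and reached the second stop (value of joint feed_lever above 0.95 rad), for 0.2 s.
At the end, for the whole second after the job is handed in: The feed lever rests at its second stop (within 0.05 rad, 3 degrees, of full feed) with nothing touching it, both buttons are up, and the jar stands upright under the spout within 20 mm of where it was (value of joint feed_lever above 0.95 rad and velocity of joint feed_lever between -0.05 and 0.05 rad/s and value of joint each of start_button, stop_button below 0.002 m and z of jar in the frame of mill below 0.024 m and angle between jar's own z axis and vertical below 0.1 rad and distance of jar from where it was at the start of the episode below 0.02 m).
It fails at once if The red stop button is pressed (2 mm or more) (value of joint stop_button above 0.002 m).
It fails at once if The lever is gripped or forced: the fingers press on it with more than 25 N in all (contact force between the fingers and feed_lever above 25 N).
It fails at once if The jar, a tomato, the cup, the dish, a bottle or the brush is lifted, carried, tipped or pushed more than 20 mm from its place (distance of any of jar, tomato, tomato_half, sample_cup, petri_dish, bottle_a, bottle_b, brush from where it was at the start of the episode above 0.02 m).
It also fails if it takes over 45 s, if anything falls off the work surface, if the arm or the gripper's body presses on something with over 40 N, if the wrist force passes 120 N, or if a joint passes its speed limit or range.

## Robot

A 6-joint arm with a two-finger parallel gripper is mounted at the origin on the work surface. World frame = base frame: x ahead of the robot, y to its left, z up, the work surface at z = 0. Lengths are in m, angles in degrees, forces in N, time in s.
With the tool pointing down it reaches from about 0.4 to 0.825 m from the base axis. Payload 7 kg.
Tool frame: the origin (TCP) lies between the finger pads; the fingertips stand 11 mm ahead of it and the grasp point (between the pads) lies 8 mm behind it (r.tcp_to_tips is the distance from the TCP to the fingertips, in m); x points along the fingers, y is the direction in which the jaws open and shut, and the axes are right-handed (so a half turn about x gives the same grasp; the last joint's range is limited). The gripper opens to 88 mm and grips with 3 to 60 N. Pads are 19 mm wide; open, the fingers measure 130 mm over their backs; the gripper's body (78 mm by 193 mm) begins 47 mm behind the grasp point.
Start: joints at [-59.353, 20.546, 0.682, 0, -70.136, -16.507], TCP at [0.165, -0.655, 0.238] pointing down, gripper open.
Joint ranges: [-176.03, 176.03], [-82.01, 121.73], [-58.28, 71.71], [-173.87, 95.51], [-174.79, -0.11], [-173.66, 173.66]. Speed limits (degrees/s): [136.94, 136.94, 172.46, 180, 180, 180].

## Interface

Orientations are given as [roll, pitch, yaw] about the fixed x, y, z axes, in that order (R = Rz(yaw) Ry(pitch) Rx(roll)).
In Python, from plant import r gives the robot as it stands.
- The arm moves only by the tool arm_command, never from a script. Its argument "plan" is a list of rows, each an object of numbers: "dx", "dy", "dz": the shift along the tool's x, y, z each as a share of 0.02 m, from -1 to 1; "wx", "wy", "wz": the turn, a rotation vector about the tool's x, y, z each as a share of 0.08 rad, from -1 to 1. In form: [{"dx": .., "dy": .., "dz": .., "wx": .., "wy": .., "wz": ..}, ...]. A call has 1 to 20 rows; each row shifts and turns the pose as measured when the row begins, along the tool's axes as they then stand; what a row does not reach is not made up. A row lasts 1/12 s, in which the tool goes at most 41.7 mm and 7.16 degrees, less where a joint would pass 70% of its speed; a pose out of reach is approached as far as the arm can. A call with a number of a shift or a turn outside -1 to 1 is refused whole. A call with a gripper value outside its range is refused whole. "fingers" is the closure, from -1 (fully open) to 1 (shut), so that 0 is half open, set as the call begins (left out, the last holds). The fingers move at their own pace and stop on an object; "force" is the grip in N (left out, the last holds). Time passes only in rows, so rows that do not move let the fingers close. It gives the time, the measured TCP pose, the force and the opening at its end, in the units of the state.
- r.get_state(): the state, without advancing time (a new reading comes with each control period).
- r.capture(name): name is "scene" or "top"; returns (picture, depth): 420x560x3 uint8, red, green, blue; 420x560 float32, m along the optical axis (not along the pixel's ray), 0 where there is no reading.
- r.camera_model(name): a dict with "vertical_fov" (degrees; the focal length in pixels is half the picture's height over the tangent of half this angle, whatever the lens; pixels are square), "cx", "cy" (the principal point, pixels), "R" (3x3) and "t" (3): a world point X has camera coordinates R X + t. Camera axes: x right, y down, z forward; pixel columns grow to the right and rows downward; lengths in m; the calibration is good to about 2 mm. A picture is of the moment at which its call begins. camera_model takes no time and is no camera call.
- r.close_job(): hands the job in, once; it reports no verdict.
Trained networks look in the newest picture that a camera, given by its name, has taken for a name from the list of things; names that differ only in an ending like _2 or _b are one class to them, and where a whole thing is asked for, a point or a joint stands for the part that bears it (a point fixed in the world has none). Each returns a list of dicts, best first, with "score" (0 to 1); they miss things now and then, are a little off and sometimes report something else, mostly with a low value. They report only what shows in the picture. A call takes as long as a camera call. They do not tell look-alikes from the thing itself.
- r.cut_out(camera, query): "mask" (420x560 bool, what is visible of it) and "bbox" ([left, top, width, height] in pixels, round what is visible of it).
- r.spot_point(camera, query): "centre" ([column, row] in pixels: a listed point, or the origin of a listed thing).
The state is a dict: "time_s": time; "joints": joint angles; "qd": joint speeds; "joint_torque": joint torques, N m; "tcp_pos": TCP position; "eef_rot": TCP orientation; "contact_force": force on the tool from outside, world axes, zero at the start; "moment": the same for the moment, N m; "gripper_width": finger opening in m.
Only numpy, scipy, OpenCV 4.12 (cv2) and the standard library are available. Lean on these libraries where they do the work, as an engineer would, in place of code of your own. Each camera call takes 0.05 s, during which the arm holds its last target.

## Working session

There is one attempt and no reset: what is moved stays moved. The work goes in short steps, Python scripts to look and compute and a tool call to move; the robot and the scene stay as the last step left them, time stands still between calls to the robot, and variables do not carry over. Pictures are saved under pics/ and viewed, and the job is handed in when it is done.

Besides the shell and the picture viewer there is one more tool, called as a command line: name --argument value ..., lists and objects as JSON in quotes. arm_command: Moves the arm, as the interface text tells. Shift numbers are shares of 0.02 m and turn numbers shares of 0.08 rad, none past 1 either way. Its arguments: {"type":"object","properties":{"plan":{"type":"array","items":{"type":"object","properties":{"dx":{"type":"number"},"dy":{"type":"number"},"dz":{"type":"number"},"wx":{"type":"number"},"wy":{"type":"number"},"wz":{"type":"number"}}}},"fingers":{"type":"number"},"force":{"type":"number"}},"required":["plan"]}

```bash
mkdir -p pics; ls; python3 - <<'E'
from plant import r
import cv2,numpy as np
s=r.get_state();print(s)
for n in ("scene","top"):
    p,d=r.capture(n);cv2.imwrite(f"pics/{n}0.png",p[:,:,::-1]);np.save(f"{n}_d.npy",d)
    m=r.camera_model(n);print(n,m)
    for q in ("hopper_top","feed_knob","start_button_top","stop_button_top","quadrant","mill"):
        print(q,[(round(x['score'],2),np.round(x['centre'],1)) for x in r.spot_point(n,q)][:3])
E
```

```text
pics
{'time_s': 0.0, 'joints': array([-5.93518289e+01,  2.05933137e+01,  6.35783662e-01, -1.89318869e-02,
       -7.01355073e+01, -1.65093106e+01]), 'qd': array([ 0.02383217, -0.01012787, -0.15374889, -0.05863889, -0.05981607,
       -0.02892533]), 'joint_torque': array([-2.65424587e-04, -5.82715845e+01,  2.93067706e+01,  6.99767411e+00,
        6.96237505e-03, -1.49798116e-04]), 'tcp_pos': array([ 0.1647771 , -0.65411708,  0.23662047]), 'eef_rot': array([ 95.68142398,  89.90527512, 109.81383705]), 'contact_force': array([-0.14490749,  0.6175425 ,  0.21140907]), 'moment': array([-0.02493152,  0.05469925,  0.02159729]), 'gripper_width': 0.08735415175667247}
scene {'vertical_fov': 49.982721609198606, 'cx': 284.78687547515653, 'cy': 215.43901014924754, 'R': array([[-0.99048335, -0.13654678, -0.01725442],
       [-0.08691372,  0.71775287, -0.69085224],
       [ 0.10671805, -0.682778  , -0.72279006]]), 't': array([0.54196186, 0.13239198, 1.34683257])}
hopper_top [(0.78, array([236.5, 213.8]))]
feed_knob [(0.82, array([291.8, 204.6]))]
start_button_top [(0.59, array([291.6, 316.5]))]
stop_button_top [(0.4, array([297.8, 293.7]))]
quadrant [(0.96, array([254.8, 226. ])), (0.15, array([297. , 292.4]))]
mill [(0.85, array([251.3, 292.2]))]
top {'vertical_fov': 44.66700304252218, 'cx': 283.02134561364517, 'cy': 202.35620561054193, 'R': array([[ 0.01667976, -0.99980883, -0.01020245],
       [-0.99275992, -0.01534651, -0.11913114],
       [ 0.11895179,  0.01211566, -0.99282611]]), 't': array([0.08672224, 0.56984585, 1.58571761])}
hopper_top [(0.79, array([244.6, 174.4])), (0.3, array([214.8, 221.1]))]
feed_knob [(0.73, array([286.4, 215.1]))]
start_button_top [(0.44, array([214.3, 223.7]))]
stop_button_top [(0.51, array([232.4, 225.4])), (0.3, array([418.2, 202.6]))]
quadrant [(0.93, array([275.3, 185.7]))]
mill [(0.75, array([254.1, 186.9]))]
```

View pics/scene0.png

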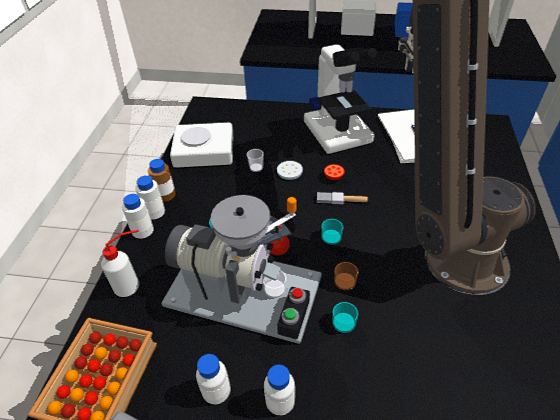

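View pics/top0.png

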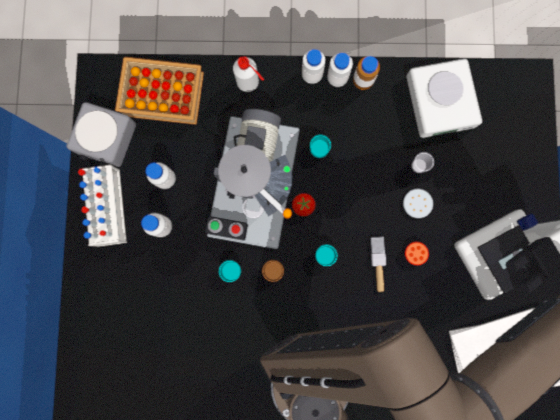

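```bash
cat > h.py <<'E'
import numpy as np
from plant import r
def ray(n,px):
    m=r.camera_model(n);f=210/np.tan(np.radians(m['vertical_fov'])/2)
    d=np.array([(px[0]-m['cx'])/f,(px[1]-m['cy'])/f,1]);R=m['R'];return -R.T@m['t'],R.T@d
def atz(n,px,z):
    c,d=ray(n,px);return c+d*(z-c[2])/d[2]
def proj(n,X):
    m=r.camera_model(n);f=210/np.tan(np.radians(m['vertical_fov'])/2)
    c=m['R']@np.asarray(X)+m['t'];return f*c[:2]/c[2]+[m['cx'],m['cy']]
E
python3 - <<'E'
from h import *
P={"hopper_top":(.325,(236.5,213.8),(244.6,174.4)),"knob":(.253,(291.8,204.6),(286.4,215.1)),"start":(.092,(291.6,316.5),(214.3,223.7)),"stop":(.092,(297.8,293.7),(232.4,225.4)),"quad":(.203,(254.8,226),(275.3,185.7)),"mill":(0,(251.3,292.2),(254.1,186.9))}
for k,(z,a,b) in P.items(): print(k,atz("scene",a,z).round(4),atz("top",b,z).round(4))
E
```

```text
hopper_top [0.6269 0.199  0.325 ] [0.6057 0.1941 0.325 ]
knob [0.5132 0.0822 0.253 ] [0.5073 0.0834 0.253 ]
start [0.4854 0.3125 0.092 ] [0.4928 0.3033 0.092 ]
stop [0.478  0.2439 0.092 ] [0.4885 0.248  0.092 ]
quad [0.606  0.1229 0.203 ] [0.5956 0.1166 0.203 ]
mill [0.6165 0.1941 0.    ] [0.6217 0.1912 0.    ]
```

```bash
python3 - <<'E'
import cv2,numpy as np
from h import *
a=cv2.imread("pics/scene0.png");b=cv2.imread("pics/top0.png")
A=cv2.resize(a[180:350,150:350],None,fx=4,fy=4,interpolation=cv2.INTER_CUBIC)[:600]
A=cv2.resize(a[185:345,155:345],(760,640))[:600];cv2.imwrite("pics/sz.png",A)
B=cv2.resize(b[105:255,200:330],(520,600),interpolation=cv2.INTER_CUBIC);cv2.imwrite("pics/tz.png",B)
for n,im,box in(("scene",a,(270,340,185,345)),("top",b,(200,330,150,250))):
    h=cv2.cvtColor(im,cv2.COLOR_BGR2HSV)
    for c,lo,hi in(("or",8,22),("gr",50,80),("red",0,5)):
        m=((h[...,0]>=lo)&(h[...,0]<=hi)&(h[...,1]>150)&(h[...,2]>70)).astype(np.uint8)
        M=np.zeros_like(m);M[box[2]:box[3],box[0]:box[1]]=m[box[2]:box[3],box[0]:box[1]]
        k,l,st,ce=cv2.connectedComponentsWithStats(M)
        for i in range(1,k):
            if st[i,4]>8: print(n,c,st[i],ce[i].round(1))
E
```

```text
scene or [287 197  10  16 148] [291.5 204.5]
scene or [334 264   6  24 104] [337.2 275. ]
scene gr [285 309  11  11  91] [289.8 313.8]
scene red [270 236  20  19 239] [280.  246.3]
scene red [292 288  11  11  86] [297.  292.9]
top or [297 197  13  13  59] [303.6 203.5]
top or [283 208   9  11  81] [287.2 213.1]
top gr [284 166   6   6  29] [286.4 168.7]
top gr [211 221   8   8  48] [214.3 224.9]
top red [292 193  24  23 331] [303.4 204.5]
top red [232 225   8   8  52] [235.3 228.7]
```

View pics/sz.png

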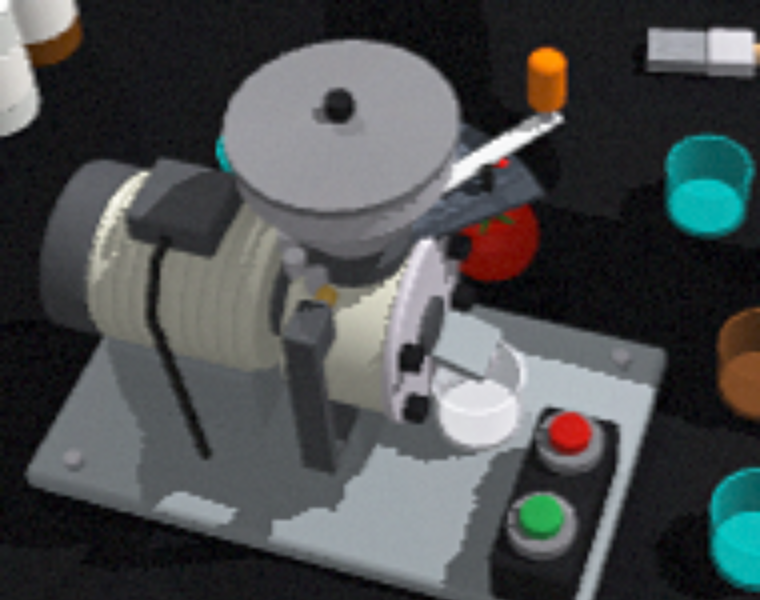

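View pics/tz.png

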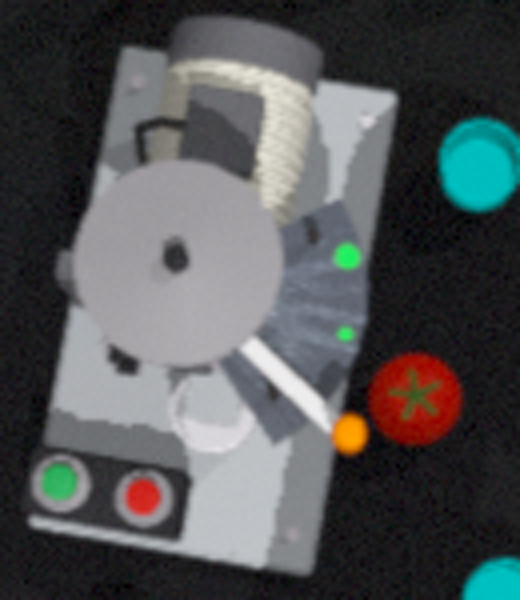

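```bash
python3 - <<'E'
from h import *
from scipy.optimize import least_squares
T=lambda u,v:(200+u/4-.4,105+v/4-.4); S=lambda u,v:(155+u/4-.4,185+v/4-.4)
obs=[("top",T(122,46),(.22,.115,.02)),("top",T(398,93),(.22,-.115,.02)),("top",T(30,520),(-.18,.115,.02)),("top",T(312,574),(-.18,-.115,.02)),
("scene",S(666,352),(-.18,-.115,.02)),("scene",S(30,472),(.22,.115,.02)),
("top",T(175,256),(0,0,.338)),("scene",S(339,104),(0,0,.335))]
def W(p,X):
    c,s=np.cos(p[2]),np.sin(p[2]);return np.array([p[0]+c*X[0]-s*X[1],p[1]+s*X[0]+c*X[1],X[2]])
f=lambda p:np.concatenate([proj(n,W(p,X))-px for n,px,X in obs])
s=least_squares(f,[.61,.19,-.2],loss='soft_l1');p=s.x;print(p,np.degrees(p[2]));print(f(p).reshape(-1,2).round(1))
def inv(q):
    d=q[:2]-p[:2];c,s=np.cos(p[2]),np.sin(p[2]);return np.array([c*d[0]+s*d[1],-s*d[0]+c*d[1]])
for nm,z,a,b in(("start",.092,(289.8,313.8),(214.3,224.9)),("stop",.092,(297,292.9),(235.3,228.7)),("knobtop",.273,None,(287.2,213.1)),("knob",.253,(291.5,204.5),(287.2,213.1)),("gbig",.203,None,(286.4,168.7)),("gsmall",.203,None,T(346,334)),("reddot",.203,S(502,163),None),("tomato",.05,None,T(415,398))):
    for n,px in(("scene",a),("top",b)):
        if px is None: continue
        q=atz(n,px,z);m=inv(q);print(nm,n,q.round(4),m.round(4),np.hypot(*m).round(4),np.degrees(np.arctan2(m[1],m[0])).round(1))
E
```

```text
[ 0.61895478  0.19602341 -0.16419972] -9.407950992129678
[[ 0.1 -1. ]
 [ 0.4 -0.6]
 [-1.1  0.9]
 [-0.4  0.5]
 [ 1.  -1. ]
 [-2.   0.5]
 [ 0.2 -0.1]
 [ 0.4 -0.4]]
start scene [0.4908 0.3055 0.092 ] [-0.1443  0.087 ] 0.1685 148.9
start top [0.4891 0.3032 0.092 ] [-0.1456  0.0845] 0.1683 149.9
stop scene [0.4803 0.2417 0.092 ] [-0.1442  0.0224] 0.146 171.2
stop top [0.4786 0.2389 0.092 ] [-0.1455  0.0194] 0.1468 172.4
knobtop top [0.5108 0.0812 0.273 ] [-0.0879 -0.1309] 0.1577 -123.9
knob scene [0.514 0.082 0.253] [-0.0849 -0.1297] 0.155 -123.2
knob top [0.5128 0.0813 0.253 ] [-0.086  -0.1305] 0.1563 -123.4
gbig top [0.6453 0.0858 0.203 ] [ 0.044  -0.1045] 0.1134 -67.2
gsmall top [0.5892 0.0857 0.203 ] [-0.0113 -0.1137] 0.1142 -95.7
reddot scene [0.5405 0.1126 0.203 ] [-0.0637 -0.0951] 0.1145 -123.8
tomato top [0.562  0.0318 0.05  ] [-0.0293 -0.1713] 0.1738 -99.7
```

```bash
python3 - <<'E'
from h import *
from scipy.spatial.transform import Rotation as Ro
s=r.get_state();R=Ro.from_euler('xyz',s['eef_rot'],degrees=True).as_matrix();print(R.round(3))
print("jaw bearing",np.degrees(np.arctan2(R[1,1],R[0,1])), r.tcp_to_tips)
for nm,px in(("b1",(152,170)),("b2",(148,218))): print(nm,atz("top",px,.144).round(3))
for n,px in(("brush",(377,262)),("cup",(423,160)),("petri",(418,203)),("half",(417,253))): print(n,atz("top",px,.03).round(3))
E
```

```text
[[ 0.    -0.244  0.97 ]
 [-0.     0.97   0.244]
 [-1.    -0.     0.   ]]
jaw bearing 104.14078630485045 0.011
b1 [0.646 0.487 0.144]
b2 [0.503 0.492 0.144]
brush [ 0.386 -0.201  0.03 ]
cup [ 0.712 -0.35   0.03 ]
petri [ 0.573 -0.332  0.03 ]
half [ 0.416 -0.326  0.03 ]
```

arm_command --plan '[{"dx": -1, "dy": 0, "dz": 0}, {"dx": -1, "dy": 0, "dz": 0.4}, {"dx": -1, "dy": 0.4, "dz": 0.9}, {"dx": -1, "dy": 0.6, "dz": 0.95}, {"dx": -1, "dy": 0.6, "dz": 0.95}, {"dx": -1, "dy": 0.6, "dz": 0.95}, {"dx": -1, "dy": 0.6, "dz": 0.95}, {"dx": -0.5, "dy": 0.6, "dz": 0.95}, {"dx": -0.5, "dy": 0.6, "dz": 0.95}, {"dx": -0.5, "dy": 0.6, "dz": 0.95}, {"dx": -0.5, "dy": 0.6, "dz": 0.95}, {"dy": 0.6, "dz": 0.95}, {"dy": 0.6, "dz": 0.95}, {"dy": 0.6, "dz": 0.95}, {"dy": 0.6, "dz": 0.95}, {"dy": 0.6, "dz": 0.95}, {"dy": 0.6, "dz": 0.95}, {"dy": 0.6, "dz": 0.95}]' --fingers 1 --force 20

```text
schema error: expected keys dx, dy, dz, wx, wy, wz
```

arm_command --plan '[{"dx": -1, "dy": 0, "dz": 0, "wx": 0, "wy": 0, "wz": 0}, {"dx": -1, "dy": 0, "dz": 0.4, "wx": 0, "wy": 0, "wz": 0}, {"dx": -1, "dy": 0.4, "dz": 0.9, "wx": 0, "wy": 0, "wz": 0}, {"dx": -1, "dy": 0.6, "dz": 0.95, "wx": 0, "wy": 0, "wz": 0}, {"dx": -1, "dy": 0.6, "dz": 0.95, "wx": 0, "wy": 0, "wz": 0}, {"dx": -1, "dy": 0.6, "dz": 0.95, "wx": 0, "wy": 0, "wz": 0}, {"dx": -1, "dy": 0.6, "dz": 0.95, "wx": 0, "wy": 0, "wz": 0}, {"dx": -0.5, "dy": 0.6, "dz": 0.95, "wx": 0, "wy": 0, "wz": 0}, {"dx": -0.5, "dy": 0.6, "dz": 0.95, "wx": 0, "wy": 0, "wz": 0}, {"dx": -0.5, "dy": 0.6, "dz": 0.95, "wx": 0, "wy": 0, "wz": 0}, {"dx": 0, "dy": 0.6, "dz": 0.95, "wx": 0, "wy": 0, "wz": 0}, {"dx": 0, "dy": 0.6, "dz": 0.95, "wx": 0, "wy": 0, "wz": 0}]' --fingers 1 --force 20

```text
time_s: 1.7
tcp_pos: [0.3308, -0.4896, 0.4148]
eef_rot: [69.8, 89.8, 83.5]
contact_force: [1.5, -1.4, -0.2]
gripper_width: 0.0132
```

arm_command --plan '[{"dx": 0, "dy": 0.9, "dz": 0.85, "wx": 0, "wy": 0, "wz": 0}, {"dx": 0, "dy": 0.9, "dz": 0.85, "wx": 0, "wy": 0, "wz": 0}, {"dx": 0, "dy": 0.9, "dz": 0.85, "wx": 0, "wy": 0, "wz": 0}, {"dx": 0, "dy": 0.9, "dz": 0.85, "wx": 0, "wy": 0, "wz": 0}, {"dx": 0, "dy": 0.9, "dz": 0.85, "wx": 0, "wy": 0, "wz": 0}, {"dx": 0, "dy": 0.9, "dz": 0.85, "wx": 0, "wy": 0, "wz": 0}, {"dx": 0, "dy": 0.9, "dz": 0.85, "wx": 0, "wy": 0, "wz": 0}, {"dx": 0, "dy": 0.9, "dz": 0.85, "wx": 0, "wy": 0, "wz": 0}, {"dx": 0, "dy": 0.9, "dz": 0.85, "wx": 0, "wy": 0, "wz": 0}, {"dx": 0, "dy": 0.9, "dz": 0.85, "wx": 0, "wy": 0, "wz": 0}, {"dx": 0, "dy": 0.9, "dz": 0.85, "wx": 0, "wy": 0, "wz": 0}, {"dx": 0, "dy": 1, "dz": 0.3, "wx": 0, "wy": 0, "wz": 0}, {"dx": 0, "dy": 1, "dz": 0.3, "wx": 0, "wy": 0, "wz": 0}, {"dx": 0, "dy": 1, "dz": 0.3, "wx": 0, "wy": 0, "wz": 0}, {"dx": 0, "dy": 1, "dz": 0.3, "wx": 0, "wy": 0, "wz": 0}, {"dx": 0, "dy": 1, "dz": 0.3, "wx": 0, "wy": 0, "wz": 0}, {"dx": 0, "dy": 1, "dz": 0.3, "wx": 0, "wy": 0, "wz": 0}, {"dx": 0, "dy": 1, "dz": 0.3, "wx": 0, "wy": 0, "wz": 0}, {"dx": 0, "dy": 1, "dz": 0.3, "wx": 0, "wy": 0, "wz": 0}, {"dx": 0, "dy": 1, "dz": 0.3, "wx": 0, "wy": 0, "wz": 0}]'

```text
time_s: 3.37
tcp_pos: [0.4811, -0.0432, 0.4193]
eef_rot: [1.8, 89.5, 15.6]
contact_force: [1.4, -0.4, 0.3]
gripper_width: 0.0006
```

arm_command --plan '[{"dx": 0, "dy": 1, "dz": 0.3, "wx": 0, "wy": 0, "wz": 0}, {"dx": 0, "dy": 1, "dz": 0.3, "wx": 0, "wy": 0, "wz": 0}, {"dx": 0, "dy": 1, "dz": 0.3, "wx": 0, "wy": 0, "wz": 0}, {"dx": 0, "dy": 1, "dz": 0.3, "wx": 0, "wy": 0, "wz": 0}, {"dx": 0, "dy": 1, "dz": 0.3, "wx": 0, "wy": 0, "wz": 0}, {"dx": 0, "dy": 1, "dz": 0.3, "wx": 0, "wy": 0, "wz": 0}, {"dx": 0, "dy": 1, "dz": 0.3, "wx": 0, "wy": 0, "wz": 0}, {"dx": 0, "dy": 1, "dz": 0.3, "wx": 0, "wy": 0, "wz": 0}, {"dx": 0, "dy": 1, "dz": 0.3, "wx": 0, "wy": 0, "wz": 0}, {"dx": 0, "dy": 1, "dz": 0.3, "wx": 0, "wy": 0, "wz": 0}, {"dx": 0, "dy": 1, "dz": 0.3, "wx": 0, "wy": 0, "wz": 0}, {"dx": 0, "dy": 1, "dz": 0.3, "wx": 0, "wy": 0, "wz": 0}, {"dx": 0, "dy": 0, "dz": 0, "wx": 1, "wy": 0, "wz": 0}, {"dx": 0, "dy": 0, "dz": 0, "wx": 1, "wy": 0, "wz": 0}, {"dx": 0, "dy": 0, "dz": 0, "wx": 1, "wy": 0, "wz": 0}, {"dx": 0, "dy": 0, "dz": 0, "wx": 1, "wy": 0, "wz": 0}, {"dx": 0, "dy": 0, "dz": 0, "wx": 1, "wy": 0, "wz": 0}, {"dx": 0, "dy": 0, "dz": 0, "wx": 0, "wy": 0, "wz": 0}]'

```text
time_s: 4.87
tcp_pos: [0.4905, 0.2247, 0.423]
eef_rot: [36.0, 89.1, 26.2]
contact_force: [0.4, 0.4, -0.7]
gripper_width: 0.0002
```

```bash
cat >> h.py <<'E'
from scipy.spatial.transform import Rotation as Ro
def go(target):
    s=r.get_state();R=Ro.from_euler('xyz',s['eef_rot'],degrees=True).as_matrix()
    d=np.asarray(target)-s['tcp_pos'];print("t",round(s['time_s'],2),"tcp",s['tcp_pos'].round(4),"jaw",np.degrees(np.arctan2(R[1,1],R[0,1])).round(1),"xdown",R[:,0].round(3),"F",s['contact_force'].round(1),"w",s['gripper_width'],"j",s['joints'].round(0))
    print("rows needed (units of 20mm) tool xyz",(R.T@d/.02).round(2))
E
python3 -c "
from h import *
go([.490,.3043,.145])
import cv2
p,d=r.capture('scene');cv2.imwrite('pics/s1.png',p[:,:,::-1])"
```

```text
t 4.87 tcp [0.4905 0.2247 0.423 ] jaw 80.2 xdown [ 0.013  0.007 -1.   ] F [ 0.4  0.4 -0.7] w 0.00023027220638031427 j [  46.    3.    2.    0.  -88. -145.]
rows needed (units of 20mm) tool xyz [13.92  3.79 -0.87]
```

View pics/s1.png

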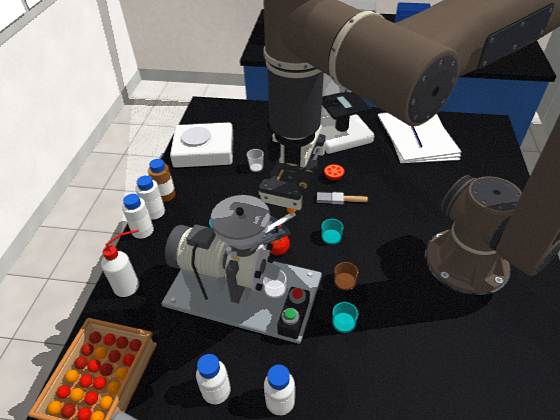

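arm_command --plan '[{"dx": 0, "dy": 0.95, "dz": -0.2, "wx": 0, "wy": 0.15, "wz": -0.1}, {"dx": 0, "dy": 0.95, "dz": -0.2, "wx": 0, "wy": 0, "wz": 0}, {"dx": 0, "dy": 0.95, "dz": -0.2, "wx": 0, "wy": 0, "wz": 0}, {"dx": 0, "dy": 0.95, "dz": -0.2, "wx": 0, "wy": 0, "wz": 0}, {"dx": 1, "dy": 0, "dz": 0, "wx": 0, "wy": 0, "wz": 0}, {"dx": 1, "dy": 0, "dz": 0, "wx": 0, "wy": 0, "wz": 0}, {"dx": 1, "dy": 0, "dz": 0, "wx": 0, "wy": 0, "wz": 0}, {"dx": 1, "dy": 0, "dz": 0, "wx": 0, "wy": 0, "wz": 0}, {"dx": 1, "dy": 0, "dz": 0, "wx": 0, "wy": 0, "wz": 0}, {"dx": 1, "dy": 0, "dz": 0, "wx": 0, "wy": 0, "wz": 0}, {"dx": 1, "dy": 0, "dz": 0, "wx": 0, "wy": 0, "wz": 0}, {"dx": 1, "dy": 0, "dz": 0, "wx": 0, "wy": 0, "wz": 0}, {"dx": 1, "dy": 0, "dz": 0, "wx": 0, "wy": 0, "wz": 0}, {"dx": 1, "dy": 0, "dz": 0, "wx": 0, "wy": 0, "wz": 0}, {"dx": 1, "dy": 0, "dz": 0, "wx": 0, "wy": 0, "wz": 0}, {"dx": 0.5, "dy": 0, "dz": 0, "wx": 0, "wy": 0, "wz": 0}, {"dx": 0, "dy": 0, "dz": 0, "wx": 0, "wy": 0, "wz": 0}]'

```text
time_s: 6.33
tcp_pos: [0.4872, 0.3181, 0.1844]
eef_rot: [48.1, 89.3, 41.2]
contact_force: [-0.2, 0.1, 0.3]
gripper_width: 0.0002
```

```bash
python3 -c "
from h import *
go([.490,.3043,.103])
import cv2
for n in ('scene','top'):
  p,d=r.capture(n);c=p[220:350,230:350] if n=='scene' else p[150:280,160:300];cv2.imwrite('pics/%s2.png'%n,cv2.resize(c[:,:,::-1],None,fx=4,fy=4))"
```

```text
t 6.33 tcp [0.4872 0.3181 0.1844] jaw 83.1 xdown [ 0.009  0.008 -1.   ] F [-0.2  0.1  0.3] w 0.00019097305352019993 j [  52.   14.  -16.    0.  -59. -149.]
rows needed (units of 20mm) tool xyz [ 4.07 -0.71  0.19]
```

View pics/scene2.png

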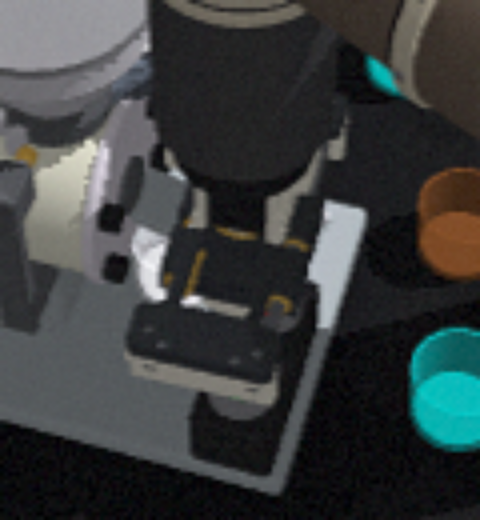

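View pics/top2.png

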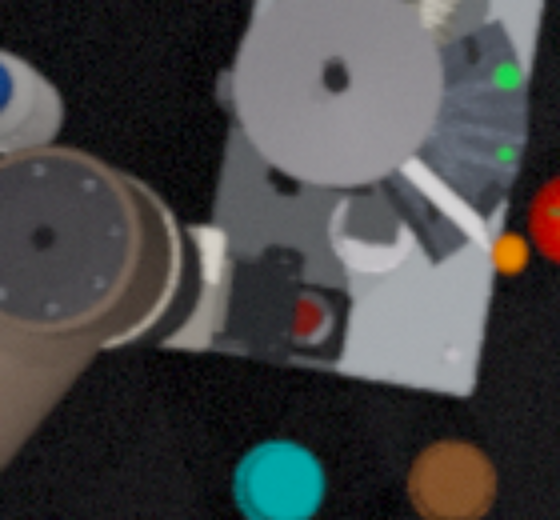

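arm_command --plan '[{"dx": 0, "dy": -0.7, "dz": 0.2, "wx": 0.4, "wy": 0.1, "wz": -0.1}, {"dx": 0, "dy": 0, "dz": 0, "wx": 0, "wy": 0, "wz": 0}, {"dx": 1, "dy": 0, "dz": 0, "wx": 0, "wy": 0, "wz": 0}, {"dx": 1, "dy": 0, "dz": 0, "wx": 0, "wy": 0, "wz": 0}, {"dx": 1, "dy": 0, "dz": 0, "wx": 0, "wy": 0, "wz": 0}, {"dx": 0.5, "dy": 0, "dz": 0, "wx": 0, "wy": 0, "wz": 0}, {"dx": 0, "dy": 0, "dz": 0, "wx": 0, "wy": 0, "wz": 0}]'

```text
time_s: 7.02
tcp_pos: [0.4967, 0.3076, 0.1257]
eef_rot: [54.0, 88.8, 45.2]
contact_force: [-0.3, 0.1, -0.2]
gripper_width: 0.0003
```

```bash
python3 -c "
from h import *
go([.490,.3043,.098])"
```

```text
t 7.02 tcp [0.4967 0.3076 0.1257] jaw 81.2 xdown [ 0.015  0.015 -1.   ] F [-0.3  0.1 -0.2] w 0.0002625385848852842 j [  51.   17.  -20.    0.  -51. -150.]
rows needed (units of 20mm) tool xyz [ 1.38 -0.24 -0.32]
```

arm_command --plan '[{"dx": 0, "dy": -0.25, "dz": -0.3, "wx": 0, "wy": 0.15, "wz": -0.15}, {"dx": 0.4, "dy": 0, "dz": 0, "wx": 0, "wy": 0, "wz": 0}, {"dx": 0.4, "dy": 0, "dz": 0, "wx": 0, "wy": 0, "wz": 0}, {"dx": 0, "dy": 0, "dz": 0, "wx": 0, "wy": 0, "wz": 0}]'

```text
time_s: 7.35
tcp_pos: [0.4912, 0.3045, 0.1124]
eef_rot: [73.7, 89.5, 64.8]
contact_force: [0.9, 0.2, -1.0]
gripper_width: 0.0005
```

```bash
python3 -c "
from h import *
go([.490,.3043,.098])"
```

```text
t 7.35 tcp [0.4912 0.3045 0.1124] jaw 81.2 xdown [ 0.003  0.007 -1.   ] F [ 0.9  0.2 -1. ] w 0.0005349997592314034 j [  51.   18.  -21.   -0.  -50. -150.]
rows needed (units of 20mm) tool xyz [ 0.72 -0.02 -0.06]
```

arm_command --plan '[{"dx": 0.35, "dy": 0, "dz": 0, "wx": 0, "wy": 0, "wz": 0}, {"dx": 0.3, "dy": 0, "dz": 0, "wx": 0, "wy": 0, "wz": 0}, {"dx": 0.1, "dy": 0, "dz": 0, "wx": 0, "wy": 0, "wz": 0}]'

```text
time_s: 7.6
tcp_pos: [0.492, 0.3054, 0.0978]
eef_rot: [67.3, 89.4, 58.5]
contact_force: [-2.0, -0.8, 5.4]
gripper_width: 0.0006
```

arm_command --plan '[{"dx": 0.1, "dy": 0, "dz": 0, "wx": 0, "wy": 0, "wz": 0}, {"dx": 0.05, "dy": 0, "dz": 0, "wx": 0, "wy": 0, "wz": 0}, {"dx": 0.05, "dy": 0, "dz": 0, "wx": 0, "wy": 0, "wz": 0}]'

```text
time_s: 7.85
tcp_pos: [0.492, 0.3054, 0.0973]
eef_rot: [59.9, 89.4, 51.2]
contact_force: [-3.4, -1.4, 8.9]
gripper_width: 0.0003
```

arm_command --plan '[{"dx": -0.5, "dy": 0, "dz": 0, "wx": 0, "wy": 0, "wz": 0}, {"dx": -1, "dy": 0, "dz": 0, "wx": 0, "wy": 0, "wz": 0}, {"dx": -1, "dy": 0, "dz": 0, "wx": 0, "wy": 0, "wz": 0}, {"dx": -1, "dy": 0, "dz": 0, "wx": 0, "wy": 0, "wz": 0}, {"dx": -1, "dy": 0, "dz": 0, "wx": 0, "wy": 0, "wz": 0}, {"dx": -1, "dy": 0, "dz": 0, "wx": 0, "wy": 0, "wz": 0}, {"dx": -1, "dy": 0, "dz": 0, "wx": 0, "wy": 0, "wz": 0}, {"dx": -1, "dy": 0, "dz": 0, "wx": 0, "wy": 0, "wz": 0}, {"dx": -1, "dy": 0, "dz": 0, "wx": 0, "wy": 0, "wz": 0}, {"dx": -1, "dy": 0, "dz": 0, "wx": 0, "wy": 0, "wz": 0}, {"dx": -1, "dy": 0, "dz": 0, "wx": 0, "wy": 0, "wz": 0}, {"dx": -1, "dy": 0, "dz": 0, "wx": -0.5, "wy": 0, "wz": 0}, {"dx": 0, "dy": 0, "dz": 0, "wx": -1, "wy": 0, "wz": 0}, {"dx": 0, "dy": 0, "dz": 0, "wx": -1, "wy": 0, "wz": 0}, {"dx": 0, "dy": 0, "dz": 0, "wx": -1, "wy": 0, "wz": 0}, {"dx": 0, "dy": 0, "dz": 0, "wx": -1, "wy": 0, "wz": 0}, {"dx": 0, "dy": 0, "dz": 0, "wx": -1, "wy": 0, "wz": 0}, {"dx": 0, "dy": 0, "dz": 0, "wx": -1, "wy": 0, "wz": 0}, {"dx": 0, "dy": 0, "dz": 0, "wx": -1, "wy": 0, "wz": 0}, {"dx": 0, "dy": 0, "dz": 0, "wx": -1, "wy": 0, "wz": 0}]'

```text
time_s: 9.52
tcp_pos: [0.4897, 0.3019, 0.3484]
eef_rot: [17.5, 89.0, 49.4]
contact_force: [0.8, -0.2, 0.5]
gripper_width: 0.0002
```

arm_command --plan '[{"dx": 0, "dy": 0, "dz": 0, "wx": -1, "wy": 0, "wz": 0}, {"dx": 0, "dy": 0, "dz": 0, "wx": -1, "wy": 0, "wz": 0}, {"dx": 0, "dy": 0, "dz": 0, "wx": -1, "wy": 0, "wz": 0}, {"dx": 0, "dy": 0, "dz": 0, "wx": -1, "wy": 0, "wz": 0}, {"dx": 0, "dy": 0, "dz": 0, "wx": -1, "wy": 0, "wz": 0}, {"dx": 0, "dy": 0, "dz": 0, "wx": -1, "wy": 0, "wz": 0}, {"dx": 0, "dy": 0, "dz": 0, "wx": -1, "wy": 0, "wz": 0}, {"dx": 0, "dy": 0, "dz": 0, "wx": -1, "wy": 0, "wz": 0}, {"dx": 0, "dy": 0, "dz": 0, "wx": -1, "wy": 0, "wz": 0}]'

```text
time_s: 10.27
tcp_pos: [0.4887, 0.3009, 0.3514]
eef_rot: [-23.9, 89.0, 51.5]
contact_force: [0.2, -0.1, -0.7]
gripper_width: 0.0004
```

```bash
python3 -c "
from h import *
go([.456,.096,.30])"
```

```text
t 10.27 tcp [0.4887 0.3009 0.3514] jaw 165.3 xdown [ 0.011  0.014 -1.   ] F [ 0.2 -0.1 -0.7] w 0.00035631398984941264 j [ 51.   7.  -2.  -0. -79. -66.]
rows needed (units of 20mm) tool xyz [  2.41  -1.   -10.36]
```

arm_command --plan '[{"dx": 0, "dy": -0.1, "dz": -1, "wx": 0, "wy": 0.1, "wz": 0}, {"dx": 0, "dy": -0.1, "dz": -1, "wx": 0, "wy": 0, "wz": 0}, {"dx": 0, "dy": -0.1, "dz": -1, "wx": 0, "wy": 0, "wz": 0}, {"dx": 0, "dy": -0.1, "dz": -1, "wx": 0, "wy": 0, "wz": 0}, {"dx": 0, "dy": -0.1, "dz": -1, "wx": 0, "wy": 0, "wz": 0}, {"dx": 0, "dy": -0.1, "dz": -1, "wx": 0, "wy": 0, "wz": 0}, {"dx": 0, "dy": -0.1, "dz": -1, "wx": 0, "wy": 0, "wz": 0}, {"dx": 0, "dy": -0.1, "dz": -1, "wx": 0, "wy": 0, "wz": 0}, {"dx": 0, "dy": -0.1, "dz": -1, "wx": 0, "wy": 0, "wz": 0}, {"dx": 0, "dy": -0.1, "dz": -1, "wx": 0, "wy": 0, "wz": 0}, {"dx": 0, "dy": 0, "dz": -0.4, "wx": 0, "wy": 0, "wz": 0}, {"dx": 0, "dy": 0, "dz": 0, "wx": 0, "wy": 0, "wz": 0}]'

```text
time_s: 11.27
tcp_pos: [0.4488, 0.0743, 0.3523]
eef_rot: [-45.2, 89.2, 29.8]
contact_force: [0.4, 0.1, -0.3]
gripper_width: 0.0004
```

```bash
python3 -c "
from h import *
go([.456,.096,.249])"
```

```text
t 11.27 tcp [0.4488 0.0743 0.3523] jaw 165.0 xdown [ 0.011  0.007 -1.   ] F [ 0.4  0.1 -0.3] w 0.0004400170228458059 j [ 34.  -5. -15.   0. -79. -49.]
rows needed (units of 20mm) tool xyz [ 5.18 -0.02  1.09]
```

arm_command --plan '[{"dx": 0, "dy": 0, "dz": 1, "wx": 0, "wy": 0.1, "wz": -0.1}, {"dx": 0, "dy": 0, "dz": 0, "wx": 0, "wy": 0, "wz": 0}, {"dx": 1, "dy": 0, "dz": 0, "wx": 0, "wy": 0, "wz": 0}, {"dx": 1, "dy": 0, "dz": 0, "wx": 0, "wy": 0, "wz": 0}, {"dx": 1, "dy": 0, "dz": 0, "wx": 0, "wy": 0, "wz": 0}, {"dx": 1, "dy": 0, "dz": 0, "wx": 0, "wy": 0, "wz": 0}, {"dx": 0.8, "dy": 0, "dz": 0, "wx": 0, "wy": 0, "wz": 0}, {"dx": 0, "dy": 0, "dz": 0, "wx": 0, "wy": 0, "wz": 0}]'

```text
time_s: 11.93
tcp_pos: [0.4562, 0.0936, 0.2557]
eef_rot: [-71.6, 88.6, 3.1]
contact_force: [-0.0, -0.5, -0.9]
gripper_width: 0.0006
```

```bash
python3 -c "
from h import *
go([.4805,.0897,.249])
import cv2
for n in ('scene','top'):
  p,d=r.capture(n);c=p[150:280,210:350] if n=='scene' else p[130:260,210:350];cv2.imwrite('pics/%s3.png'%n,cv2.resize(c[:,:,::-1],None,fx=4,fy=4))"
```

```text
t 11.93 tcp [0.4562 0.0936 0.2557] jaw 164.7 xdown [ 0.024  0.001 -1.   ] F [-0.  -0.5 -0.9] w 0.0005729984938979045 j [ 37.  -1. -24.   1. -66. -52.]
rows needed (units of 20mm) tool xyz [ 0.37 -1.21  0.13]
```

View pics/scene3.png

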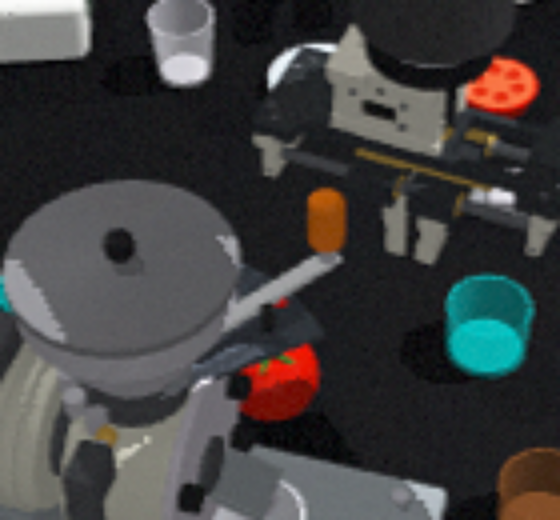

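View pics/top3.png

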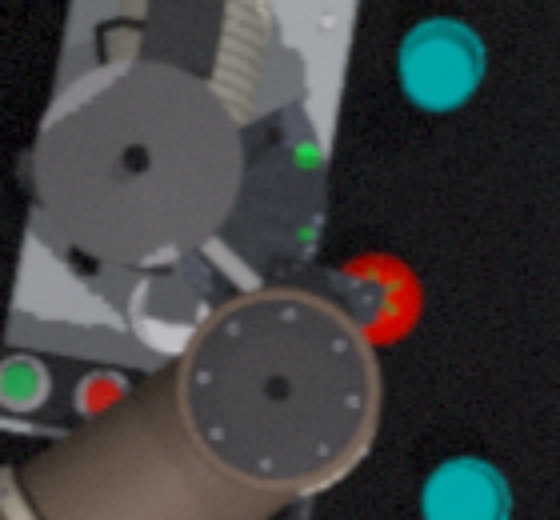

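```bash
python3 -c "
from h import *
n=np.array([.969,-.247,0]);T=np.array([.456,.094,.2557])
for lab,X in (('bodyend',T+n*.097+[0,0,.055]),('tip',T-[0,0,.011]),('tipfront',T+n*.021-[0,0,.011]),('tiplow knobtop',[.5125,.0815,.273])): print(lab,(proj('scene',X)-[210,150])*4)
"
```

```text
bodyend [270.96327675 134.86782174]
tip [413.48133907 247.9826218 ]
tipfront [382.71088206 239.5202811 ]
tiplow knobtop [328.17434145 195.45433045]
```

arm_command --plan '[{"dx": 0.2, "dy": -0.3, "dz": 0.1, "wx": 0, "wy": 0.2, "wz": 0}, {"dx": 0, "dy": -0.3, "dz": 0, "wx": 0, "wy": 0, "wz": 0}, {"dx": 0, "dy": -0.3, "dz": 0, "wx": 0, "wy": 0, "wz": 0}, {"dx": 0, "dy": -0.1, "dz": 0, "wx": 0, "wy": 0, "wz": 0}, {"dx": 0, "dy": 0, "dz": 0, "wx": 0, "wy": 0, "wz": 0}]'

```text
time_s: 12.45
tcp_pos: [0.4824, 0.0919, 0.2599]
eef_rot: [-97.0, 88.2, -22.2]
contact_force: [0.2, 0.1, 0.2]
gripper_width: 0.0005
```

```bash
python3 -c "
from h import *
go([.4805,.0897,.249])"
```

```text
t 12.45 tcp [0.4824 0.0919 0.2599] jaw 164.8 xdown [ 0.03  -0.012 -0.999] F [0.2 0.1 0.2] w 0.0005143864994959437 j [ 35.   1. -22.   2. -66. -51.]
rows needed (units of 20mm) tool xyz [ 0.54  0.08 -0.13]
```

arm_command --plan '[{"dx": 0.3, "dy": 0, "dz": -0.1, "wx": 0.1, "wy": -0.05, "wz": 0.4}, {"dx": 0.15, "dy": 0, "dz": 0, "wx": 0, "wy": 0, "wz": 0}, {"dx": 0, "dy": 0, "dz": 0, "wx": 0, "wy": 0, "wz": 0}]'

```text
time_s: 12.7
tcp_pos: [0.4831, 0.0897, 0.2516]
eef_rot: [-13.8, 89.9, 60.4]
contact_force: [-0.8, 0.5, 0.1]
gripper_width: 0.0002
```

```bash
python3 -c "
from h import *
go([.4805,.0897,.249])"
```

```text
t 12.7 tcp [0.4831 0.0897 0.2516] jaw 164.3 xdown [ 0.001  0.001 -1.   ] F [-0.8  0.5  0.1] w 0.0001709364251332834 j [ 33.   2. -21.  -0. -67. -49.]
rows needed (units of 20mm) tool xyz [ 0.13  0.13 -0.04]
```

arm_command --plan '[{"dx": 0, "dy": -0.2, "dz": -0.1, "wx": 0, "wy": 0, "wz": 0}, {"dx": 0, "dy": -0.2, "dz": -0.1, "wx": 0, "wy": 0, "wz": 0}, {"dx": 0, "dy": -0.2, "dz": -0.1, "wx": 0, "wy": 0, "wz": 0}]'

```text
time_s: 12.95
tcp_pos: [0.4918, 0.0813, 0.2515]
eef_rot: [24.1, 89.8, 98.4]
contact_force: [-10.2, 10.0, 3.8]
gripper_width: 0.0005
```

```bash
cat >> h.py <<'E'
def th(off=.033):
    s=r.get_state();n=np.array([.969,-.247,0]);k=s['tcp_pos']+n*off;v=k[:2]-[.619,.196]
    print("implied knob",k.round(4),"rad",np.hypot(*v).round(4),"theta",round(np.arctan2(v[1],v[0])+np.radians(132.9),3),"Fn",round(s['contact_force']@n,2))
E
python3 -c "
from h import *
go([.4805,.0897,.249]);th()"
```

```text
t 12.95 tcp [0.4918 0.0813 0.2515] jaw 164.3 xdown [-0.     0.003 -1.   ] F [-10.2  10.    3.8] w 0.0005241707904321654 j [ 32.   3. -20.  -0. -67. -48.]
rows needed (units of 20mm) tool xyz [0.13 0.66 0.25]
implied knob [0.5238 0.0732 0.2515] rad 0.1554 theta 0.089 Fn -12.39
```

arm_command --plan '[{"dx": 0, "dy": -0.05, "dz": -0.02, "wx": 0, "wy": 0, "wz": 0}]'

```text
time_s: 13.03
tcp_pos: [0.4919, 0.0811, 0.2514]
eef_rot: [38.9, 89.7, 113.2]
contact_force: [-8.2, 6.8, 3.8]
gripper_width: 0.0003
```

```bash
python3 -c "
from h import *
go([.4805,.0897,.249]);th()
import cv2
p,d=r.capture('scene');c=p[150:280,210:350];cv2.imwrite('pics/s4.png',cv2.resize(c[:,:,::-1],None,fx=4,fy=4))"
```

```text
t 13.03 tcp [0.4919 0.0811 0.2514] jaw 164.3 xdown [-0.002  0.005 -1.   ] F [-8.2  6.8  3.8] w 0.0002942396897107998 j [ 32.   3. -20.  -0. -67. -47.]
rows needed (units of 20mm) tool xyz [0.12 0.67 0.26]
implied knob [0.5239 0.073  0.2514] rad 0.1555 theta 0.091 Fn -9.62
```

View pics/s4.png

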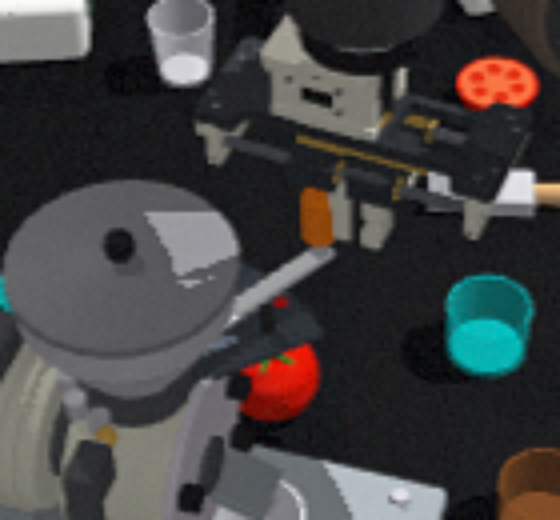

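arm_command --plan '[{"dx": 0, "dy": -0.18, "dz": -0.08, "wx": 0, "wy": 0, "wz": 0}, {"dx": 0, "dy": -0.18, "dz": -0.08, "wx": 0, "wy": 0, "wz": 0}]'

```text
time_s: 13.25
tcp_pos: [0.4955, 0.0778, 0.2516]
eef_rot: [47.9, 89.5, 122.3]
contact_force: [-7.8, 5.0, 3.9]
gripper_width: 0.0003
```

```bash
python3 -c "
from h import *
go([.4805,.0897,.249]);th()"
```

```text
t 13.25 tcp [0.4955 0.0778 0.2516] jaw 164.4 xdown [-0.005  0.008 -1.   ] F [-7.8  5.   3.9] w 0.0002780366031913934 j [ 31.   4. -19.  -1. -67. -46.]
rows needed (units of 20mm) tool xyz [0.14 0.88 0.37]
implied knob [0.5275 0.0696 0.2516] rad 0.156 theta 0.122 Fn -8.78
```

arm_command --plan '[{"dx": 0, "dy": -0.23, "dz": -0.08, "wx": 0, "wy": 0, "wz": 0}, {"dx": 0, "dy": -0.23, "dz": -0.08, "wx": 0, "wy": 0, "wz": 0}, {"dx": 0, "dy": -0.23, "dz": -0.07, "wx": 0, "wy": 0, "wz": 0}, {"dx": 0, "dy": -0.23, "dz": -0.07, "wx": 0, "wy": 0, "wz": 0}]'

```text
time_s: 13.58
tcp_pos: [0.5079, 0.0675, 0.2518]
eef_rot: [62.1, 89.1, 136.6]
contact_force: [-5.1, 2.8, 1.0]
gripper_width: 0.0003
```

```bash
python3 -c "
from h import *
go([.4805,.0897,.249]);th()"
```

```text
t 13.58 tcp [0.5079 0.0675 0.2518] jaw 164.5 xdown [-0.011  0.01  -1.   ] F [-5.1  2.8  1. ] w 0.0003457063366550557 j [ 29.   5. -18.  -1. -68. -44.]
rows needed (units of 20mm) tool xyz [0.16 1.61 0.7 ]
implied knob [0.5398 0.0594 0.2518] rad 0.1579 theta 0.223 Fn -5.6
```

arm_command --plan '[{"dx": 0.05, "dy": -0.25, "dz": -0.04, "wx": 0, "wy": 0, "wz": 0}, {"dx": 0, "dy": -0.25, "dz": -0.03, "wx": 0, "wy": 0, "wz": -0.15}, {"dx": 0, "dy": -0.25, "dz": -0.02, "wx": 0, "wy": 0, "wz": 0}, {"dx": 0, "dy": -0.25, "dz": -0.01, "wx": 0, "wy": 0, "wz": 0}, {"dx": 0, "dy": -0.25, "dz": 0, "wx": 0, "wy": 0, "wz": 0}]'

```text
time_s: 14.0
tcp_pos: [0.5295, 0.0558, 0.2511]
eef_rot: [48.0, 89.8, 122.5]
contact_force: [-1.7, -1.0, 0.7]
gripper_width: 0.0007
```

```bash
python3 -c "
from h import *
go([.4805,.0897,.249]);th()
import cv2
p,d=r.capture('scene');c=p[150:280,210:350];cv2.imwrite('pics/s5.png',cv2.resize(c[:,:,::-1],None,fx=4,fy=4))"
```

```text
t 14.0 tcp [0.5295 0.0558 0.2511] jaw 164.5 xdown [-0.002  0.003 -1.   ] F [-1.7 -1.   0.7] w 0.000742447884351942 j [ 27.   7. -16.  -0. -68. -42.]
rows needed (units of 20mm) tool xyz [0.12 2.81 0.98]
implied knob [0.5614 0.0477 0.2511] rad 0.1591 theta 0.379 Fn -1.37
```

View pics/s5.png

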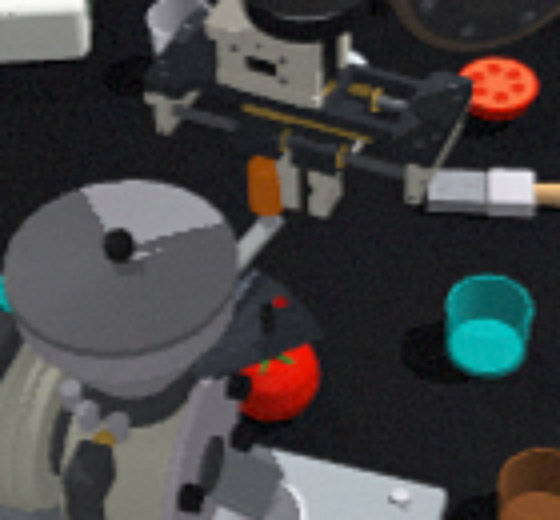

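arm_command --plan '[{"dx": 0, "dy": -0.25, "dz": 0.03, "wx": 0, "wy": 0, "wz": 0}, {"dx": 0, "dy": -0.25, "dz": 0.04, "wx": 0, "wy": 0, "wz": 0}, {"dx": 0, "dy": -0.25, "dz": 0.05, "wx": 0, "wy": 0, "wz": 0}, {"dx": 0, "dy": -0.2, "dz": 0.05, "wx": 0, "wy": 0, "wz": 0}]'

```text
time_s: 14.38
tcp_pos: [0.5534, 0.0545, 0.2518]
eef_rot: [-17.2, 89.7, 57.4]
contact_force: [-0.6, 0.7, -0.2]
gripper_width: 0.0007
```

```bash
python3 -c "
from h import *
go([.4805,.0897,.249]);th()"
```

```text
t 14.38 tcp [0.5534 0.0545 0.2518] jaw 164.5 xdown [ 0.003  0.005 -1.   ] F [-0.6  0.7 -0.2] w 0.0007094624330572823 j [ 26.   9. -13.  -0. -68. -41.]
rows needed (units of 20mm) tool xyz [0.14 3.98 0.72]
implied knob [0.5854 0.0463 0.2518] rad 0.1534 theta 0.528 Fn -0.72
```

arm_command --plan '[{"dx": 0, "dy": -0.22, "dz": 0, "wx": 0, "wy": 0, "wz": 0}, {"dx": 0, "dy": -0.22, "dz": 0, "wx": 0, "wy": 0, "wz": 0}, {"dx": 0, "dy": -0.22, "dz": 0.02, "wx": 0, "wy": 0, "wz": 0}]'

```text
time_s: 14.63
tcp_pos: [0.5642, 0.0511, 0.2513]
eef_rot: [66.4, 89.6, 140.9]
contact_force: [-14.4, 4.8, 10.0]
gripper_width: 0.0005
```

```bash
python3 -c "
from h import *
go([.4805,.0897,.249]);th()"
```

```text
t 14.63 tcp [0.5642 0.0511 0.2513] jaw 164.5 xdown [-0.005  0.004 -1.   ] F [-14.4   4.8  10. ] w 0.0005086300098726811 j [ 25.  10. -12.  -0. -68. -40.]
rows needed (units of 20mm) tool xyz [0.14 4.54 0.74]
implied knob [0.5961 0.043  0.2513] rad 0.1547 theta 0.6 Fn -15.18
```

arm_command --plan '[{"dx": 0, "dy": -0.06, "dz": 0.0, "wx": 0, "wy": 0, "wz": 0}]'

```text
time_s: 14.72
tcp_pos: [0.5651, 0.0509, 0.2514]
eef_rot: [73.8, 89.6, 148.4]
contact_force: [-1.7, -0.2, 1.8]
gripper_width: 0.0004
```

```bash
python3 -c "
from h import *
go([.4805,.0897,.249]);th()"
```

```text
t 14.72 tcp [0.5651 0.0509 0.2514] jaw 164.6 xdown [-0.006  0.004 -1.   ] F [-1.7 -0.2  1.8] w 0.0003614264501944875 j [ 25.  10. -12.  -0. -69. -40.]
rows needed (units of 20mm) tool xyz [0.16 4.59 0.74]
implied knob [0.597  0.0428 0.2514] rad 0.1548 theta 0.606 Fn -1.55
```

arm_command --plan '[{"dx": 0, "dy": -0.12, "dz": 0.02, "wx": 0, "wy": 0, "wz": 0}, {"dx": 0, "dy": -0.12, "dz": 0.02, "wx": 0, "wy": 0, "wz": 0}]'

```text
time_s: 14.88
tcp_pos: [0.5684, 0.0501, 0.2512]
eef_rot: [86.7, 89.4, 161.2]
contact_force: [-10.0, 2.1, 4.9]
gripper_width: 0.0005
```

```bash
python3 -c "
from h import *
go([.4805,.0897,.249]);th()"
```

```text
t 14.88 tcp [0.5684 0.0501 0.2512] jaw 164.5 xdown [-0.011  0.004 -1.   ] F [-10.    2.1   4.9] w 0.0004976211279526282 j [ 24.  11. -11.  -0. -69. -40.]
rows needed (units of 20mm) tool xyz [0.17 4.76 0.73]
implied knob [0.6004 0.042  0.2512] rad 0.1551 theta 0.629 Fn -10.22
```

arm_command --plan '[{"dx": 0, "dy": -0.14, "dz": 0.02, "wx": 0, "wy": 0, "wz": -0.1}, {"dx": 0, "dy": -0.14, "dz": 0.03, "wx": 0, "wy": 0, "wz": 0}, {"dx": 0, "dy": -0.14, "dz": 0.03, "wx": 0, "wy": 0, "wz": 0}]'

```text
time_s: 15.13
tcp_pos: [0.5749, 0.0488, 0.2513]
eef_rot: [103.2, 89.5, 177.8]
contact_force: [-5.7, 0.3, 3.8]
gripper_width: 0.0005
```

```bash
python3 -c "
from h import *
go([.4805,.0897,.249]);th()"
```

```text
t 15.13 tcp [0.5749 0.0488 0.2513] jaw 164.5 xdown [-0.008  0.    -1.   ] F [-5.7  0.3  3.8] w 0.000502819140522519 j [ 24.  11. -10.  -0. -69. -39.]
rows needed (units of 20mm) tool xyz [0.16 5.09 0.72]
implied knob [0.6069 0.0406 0.2513] rad 0.1559 theta 0.671 Fn -5.61
```

arm_command --plan '[{"dx": 0, "dy": -0.18, "dz": 0.05, "wx": 0, "wy": 0, "wz": 0}, {"dx": 0, "dy": -0.18, "dz": 0.05, "wx": 0, "wy": 0, "wz": 0}, {"dx": 0, "dy": -0.18, "dz": 0.06, "wx": 0, "wy": 0, "wz": 0}, {"dx": 0, "dy": -0.18, "dz": 0.06, "wx": 0, "wy": 0, "wz": 0}]'

```text
time_s: 15.47
tcp_pos: [0.5883, 0.0471, 0.2513]
eef_rot: [116.2, 89.2, -169.3]
contact_force: [-4.2, -1.2, 1.8]
gripper_width: 0.0004
```

```bash
python3 -c "
from h import *
go([.4805,.0897,.249]);th()
import cv2
for n in ('scene','top'):
  p,d=r.capture(n);c=p[150:280,210:350] if n=='scene' else p[130:260,210:350];cv2.imwrite('pics/%s6.png'%n,cv2.resize(c[:,:,::-1],None,fx=4,fy=4))"
```

```text
t 15.47 tcp [0.5883 0.0471 0.2513] jaw 164.5 xdown [-0.014 -0.003 -1.   ] F [-4.2 -1.2  1.8] w 0.00044236950457661017 j [ 23.  13.  -8.  -0. -70. -39.]
rows needed (units of 20mm) tool xyz [0.19 5.76 0.62]
implied knob [0.6202 0.039  0.2513] rad 0.157 theta 0.757 Fn -3.78
```

View pics/scene6.png

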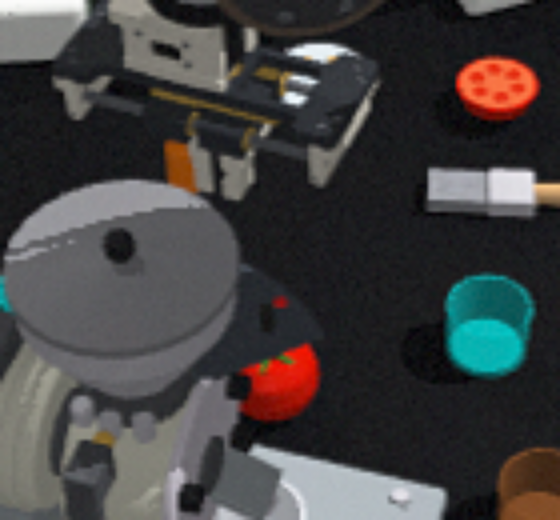

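arm_command --plan '[{"dx": 0, "dy": -0.18, "dz": 0.08, "wx": 0, "wy": 0, "wz": -0.1}, {"dx": 0, "dy": -0.18, "dz": 0.08, "wx": 0, "wy": 0, "wz": 0}, {"dx": 0, "dy": -0.18, "dz": 0.09, "wx": 0, "wy": 0, "wz": 0}, {"dx": 0, "dy": -0.18, "dz": 0.09, "wx": 0, "wy": 0, "wz": 0}, {"dx": 0, "dy": -0.18, "dz": 0.09, "wx": 0, "wy": 0, "wz": 0}]'

```text
time_s: 15.98
tcp_pos: [0.6103, 0.0513, 0.2505]
eef_rot: [149.4, 89.6, -136.1]
contact_force: [-0.7, 0.4, 0.5]
gripper_width: 0.0006
```

```bash
python3 -c "
from h import *
go([.4805,.0897,.249]);th()
import cv2
for n in ('scene','top'):
  p,d=r.capture(n);c=p[150:280,210:350] if n=='scene' else p[130:260,210:350];cv2.imwrite('pics/%s7.png'%n,cv2.resize(c[:,:,::-1],None,fx=4,fy=4))"
```

```text
t 15.98 tcp [0.6103 0.0513 0.2505] jaw 164.5 xdown [-0.005 -0.004 -1.   ] F [-0.7  0.4  0.5] w 0.0005937776371737924 j [ 23.  14.  -6.   0. -70. -39.]
rows needed (units of 20mm) tool xyz [0.1  6.77 0.12]
implied knob [0.6423 0.0432 0.2505] rad 0.1546 theta 0.9 Fn -0.8
```

View pics/scene7.png

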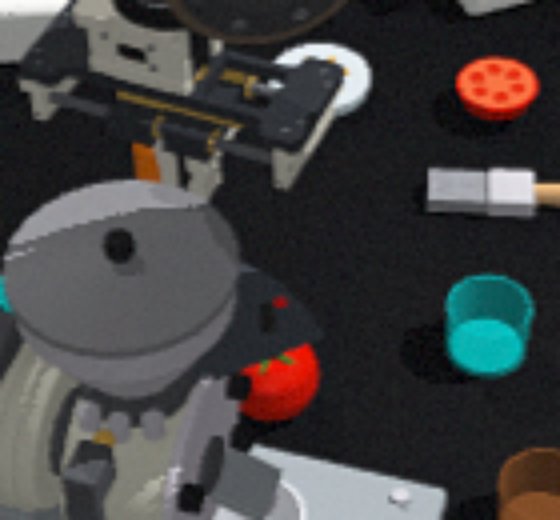

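arm_command --plan '[{"dx": 0, "dy": 0.3, "dz": 0, "wx": 0, "wy": 0, "wz": 0}, {"dx": 0, "dy": 0.8, "dz": -0.2, "wx": 0, "wy": 0, "wz": 0}, {"dx": 0, "dy": 1, "dz": -0.3, "wx": 0, "wy": 0, "wz": 0}, {"dx": 0, "dy": 1, "dz": -0.3, "wx": 0, "wy": 0, "wz": 0}, {"dx": 0, "dy": 1, "dz": -0.3, "wx": 0, "wy": 0, "wz": 0}, {"dx": 0, "dy": 1, "dz": -0.3, "wx": 0, "wy": 0, "wz": 0}, {"dx": 0, "dy": 1, "dz": -0.3, "wx": 0, "wy": 0, "wz": 0}, {"dx": 0, "dy": 1, "dz": -0.3, "wx": 0, "wy": 0, "wz": 0}, {"dx": 0, "dy": 0, "dz": 0, "wx": 0, "wy": 0, "wz": 0}, {"dx": 0, "dy": 0, "dz": 0, "wx": 0, "wy": 0, "wz": 0}]'

```text
time_s: 16.92
tcp_pos: [0.4565, 0.0522, 0.2497]
eef_rot: [-83.7, 89.9, -9.2]
contact_force: [0.7, 0.7, 0.9]
gripper_width: 0.0003
```

```bash
python3 -c "
from h import *
go([.4805,.0897,.249])
import cv2
for n in ('scene','top'):
  p,d=r.capture(n)
  print(n,[(round(x['score'],2),np.round(x['centre'],1),atz(n,x['centre'],.253).round(4)) for x in r.spot_point(n,'feed_knob')][:2])
  h=cv2.cvtColor(np.ascontiguousarray(p[:,:,::-1]),cv2.COLOR_BGR2HSV)
  m=((h[...,0]>=8)&(h[...,0]<=22)&(h[...,1]>150)&(h[...,2]>60)).astype(np.uint8)
  k,l,st,ce=cv2.connectedComponentsWithStats(m)
  for i in range(1,k):
    if st[i,4]>25 and 200<ce[i][0]<330 and 130<ce[i][1]<260:
      q=atz(n,ce[i],.263 if n=='top' else .253);v=q-[.619,.196,0]
      print(st[i],ce[i].round(1),q.round(4),np.hypot(v[0],v[1]).round(4),(np.arctan2(v[1],v[0])+np.radians(132.9)).round(3))
  c=p[150:300,200:350] if n=='scene' else p[110:260,200:350];cv2.imwrite('pics/%s8.png'%n,cv2.resize(c[:,:,::-1],None,fx=4,fy=4))"
```

```text
t 16.92 tcp [0.4565 0.0522 0.2497] jaw 164.5 xdown [ 0.002 -0.    -1.   ] F [0.7 0.7 0.9] w 0.00027210884256948507 j [ 31.  -1. -24.   0. -67. -47.]
rows needed (units of 20mm) tool xyz [ 0.04 -0.66  2.13]
scene [(0.64, array([248.7, 191.4]), array([0.6334, 0.0466, 0.253 ]))]
[241 182  11  14 122] [246.1 188.8] [0.6423 0.0374 0.253 ] 0.1603 0.894
top [(0.64, array([303.6, 164.4]), array([0.6487, 0.0381, 0.253 ]))]
[297 162  11  12  95] [302.2 167.2] [0.6387 0.0421 0.263 ] 0.1552 0.876
```

View pics/scene8.png

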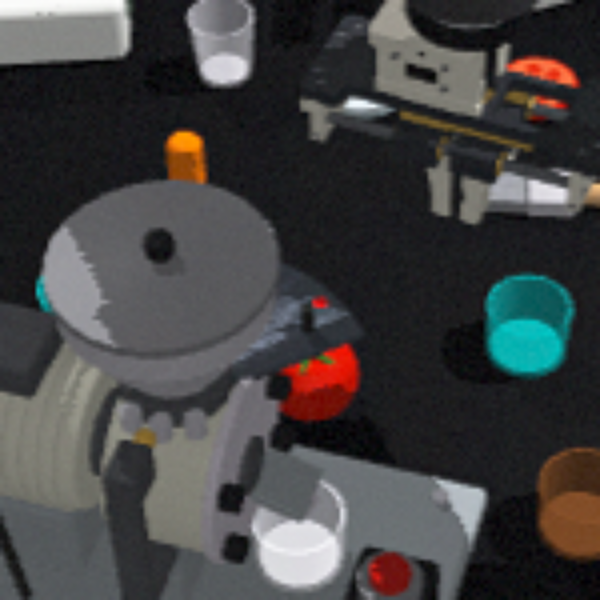

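View pics/top8.png

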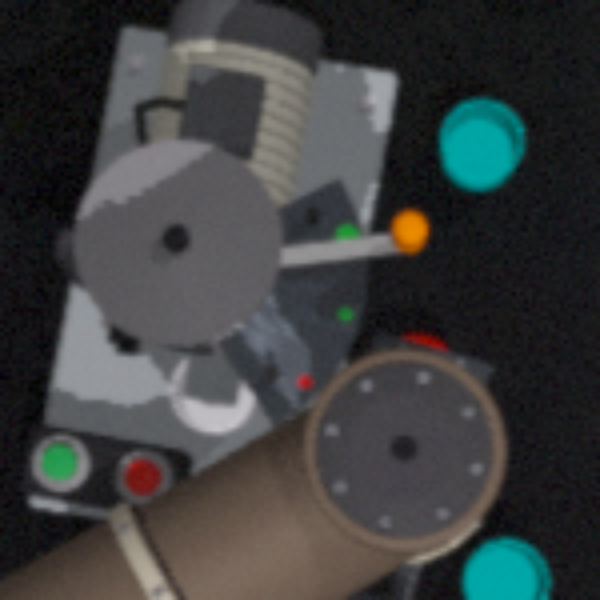

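```bash
cat > look.py <<'E'
from h import *
import cv2,sys
def look(save=None):
  for n in ('scene','top'):
    p,d=r.capture(n)
    h=cv2.cvtColor(np.ascontiguousarray(p[:,:,::-1]),cv2.COLOR_BGR2HSV)
    m=((h[...,0]>=8)&(h[...,0]<=22)&(h[...,1]>150)&(h[...,2]>60)).astype(np.uint8)
    k,l,st,ce=cv2.connectedComponentsWithStats(m)
    for i in range(1,k):
      if st[i,4]>25 and 200<ce[i][0]<330 and 130<ce[i][1]<260 and not(n=='top' and ce[i][1]>225):
        q=atz(n,ce[i],.263 if n=='top' else .253);v=q-[.619,.196,0]
        print(n,st[i],ce[i].round(1),q.round(4),np.hypot(v[0],v[1]).round(4),(np.arctan2(v[1],v[0])+np.radians(132.9)).round(3))
    if save:
      c=p[150:300,200:350] if n=='scene' else p[110:260,200:350];cv2.imwrite('pics/%s%s.png'%(n,save),cv2.resize(c[:,:,::-1],None,fx=4,fy=4))
E
python3 -c "
from look import *
look()
print(r.get_state()['time_s'])
for t in (0,.5,.88,.94,1.0,1.03):
  b=t-np.radians(132.9);print(t,[proj(n,[.619+.155*np.cos(b),.196+.155*np.sin(b),.258]).round(1) for n in('scene','top')])
b=-np.radians(132.9)
"
```

```text
scene [241 183  11  13 119] [246.  188.8] [0.6424 0.0376 0.253 ] 0.1601 0.896
top [297 162  11  12  94] [302.2 167.2] [0.6388 0.0422 0.263 ] 0.1551 0.877
17.2167
0 [array([291.6, 203.3]), array([286.8, 212.7])]
0.5 [array([268.1, 191.4]), array([300.6, 188.4])]
0.88 [array([246.7, 188.8]), array([302.1, 167.4])]
0.94 [array([243.2, 188.9]), array([301.6, 164.1])]
1.0 [array([239.7, 189.1]), array([300.9, 160.8])]
1.03 [array([237.9, 189.3]), array([300.5, 159.2])]
```

arm_command --plan '[{"dx": 0, "dy": -0.9, "dz": 0.2, "wx": 0, "wy": 0, "wz": 0}, {"dx": 0, "dy": -0.9, "dz": 0.2, "wx": 0, "wy": 0, "wz": 0}, {"dx": 0, "dy": -0.9, "dz": 0.2, "wx": 0, "wy": 0, "wz": 0}, {"dx": 0, "dy": -0.9, "dz": 0.2, "wx": 0, "wy": 0, "wz": 0}, {"dx": 0, "dy": -0.9, "dz": 0.2, "wx": 0, "wy": 0, "wz": 0}, {"dx": 0, "dy": -0.5, "dz": 0.2, "wx": 0, "wy": 0, "wz": 0}, {"dx": 0, "dy": -0.2, "dz": 0.1, "wx": 0, "wy": 0, "wz": 0}, {"dx": 0, "dy": 0, "dz": 0, "wx": 0, "wy": 0, "wz": 0}]'

```text
time_s: 17.88
tcp_pos: [0.572, 0.0482, 0.2448]
eef_rot: [139.5, 89.6, -146.2]
contact_force: [-0.0, 0.1, -0.4]
gripper_width: 0.0005
```

```bash
python3 -c "
from look import *
go([.607,.0505,.249]);th()"
```

```text
t 17.88 tcp [0.572  0.0482 0.2448] jaw 164.3 xdown [-0.006 -0.004 -1.   ] F [-0.   0.1 -0.4] w 0.00045366253078225064 j [ 24.  11. -12.   0. -68. -40.]
rows needed (units of 20mm) tool xyz [-0.22 -1.65  0.58]
implied knob [0.604  0.0401 0.2448] rad 0.1566 theta 0.653 Fn -0.03
```

arm_command --plan '[{"dx": -0.2, "dy": -0.5, "dz": 0.2, "wx": 0, "wy": 0, "wz": 0}, {"dx": 0, "dy": -0.5, "dz": 0.2, "wx": 0, "wy": 0, "wz": 0}, {"dx": 0, "dy": -0.3, "dz": 0.1, "wx": 0, "wy": 0, "wz": 0}, {"dx": 0, "dy": -0.1, "dz": 0.05, "wx": 0, "wy": 0, "wz": 0}, {"dx": 0, "dy": 0, "dz": 0, "wx": 0, "wy": 0, "wz": 0}]'

```text
time_s: 18.3
tcp_pos: [0.6012, 0.0518, 0.2477]
eef_rot: [130.3, 89.5, -155.4]
contact_force: [-0.6, -0.3, -0.0]
gripper_width: 0.0006
```

```bash
python3 -c "
from look import *
go([.630,.0552,.249]);th()"
```

```text
t 18.3 tcp [0.6012 0.0518 0.2477] jaw 164.3 xdown [-0.008 -0.004 -1.   ] F [-0.6 -0.3 -0. ] w 0.0005845604895323777 j [ 23.  14.  -7.   0. -69. -39.]
rows needed (units of 20mm) tool xyz [-0.08 -1.34  0.55]
implied knob [0.6332 0.0437 0.2477] rad 0.153 theta 0.841 Fn -0.48
```

arm_command --plan '[{"dx": 0, "dy": -0.16, "dz": 0.04, "wx": 0, "wy": 0, "wz": 0}, {"dx": 0, "dy": -0.16, "dz": 0.05, "wx": 0, "wy": 0, "wz": 0}, {"dx": 0, "dy": -0.16, "dz": 0.06, "wx": 0, "wy": 0, "wz": 0}, {"dx": 0, "dy": -0.16, "dz": 0.06, "wx": 0, "wy": 0, "wz": 0}, {"dx": 0, "dy": -0.16, "dz": 0.07, "wx": 0, "wy": 0, "wz": 0}]'

```text
time_s: 18.72
tcp_pos: [0.6177, 0.0529, 0.2481]
eef_rot: [127.1, 89.5, -158.6]
contact_force: [-0.6, -0.1, -0.3]
gripper_width: 0.0004
```

```bash
python3 -c "
from look import *
go([.630,.0552,.249]);th()"
```

```text
t 18.72 tcp [0.6177 0.0529 0.2481] jaw 164.3 xdown [-0.008 -0.003 -1.   ] F [-0.6 -0.1 -0.3] w 0.0004057063232396394 j [ 23.  15.  -5.  -0. -70. -39.]
rows needed (units of 20mm) tool xyz [-0.05 -0.56  0.27]
implied knob [0.6497 0.0448 0.2481] rad 0.1543 theta 0.949 Fn -0.53
```

arm_command --plan '[{"dx": 0, "dy": -0.15, "dz": 0.07, "wx": 0, "wy": 0, "wz": 0}, {"dx": 0, "dy": -0.1, "dz": 0.05, "wx": 0, "wy": 0, "wz": 0}, {"dx": 0, "dy": -0.1, "dz": 0.05, "wx": 0, "wy": 0, "wz": 0}]'

```text
time_s: 18.97
tcp_pos: [0.6266, 0.0544, 0.248]
eef_rot: [127.5, 89.5, -158.2]
contact_force: [0.3, -0.1, -0.4]
gripper_width: 0.0005
```

```bash
python3 -c "
from look import *
go([.630,.0552,.249]);th();look('9')"
```

```text
t 18.97 tcp [0.6266 0.0544 0.248 ] jaw 164.3 xdown [-0.008 -0.003 -1.   ] F [ 0.3 -0.1 -0.4] w 0.0005440361327691808 j [ 23.  16.  -4.  -0. -70. -38.]
rows needed (units of 20mm) tool xyz [-0.05 -0.15  0.08]
implied knob [0.6585 0.0463 0.248 ] rad 0.1549 theta 1.007 Fn 0.34
scene [236 187   8   8  52] [239.1 190.7] [0.6595 0.047  0.253 ] 0.1544 1.014
```

View pics/top9.png

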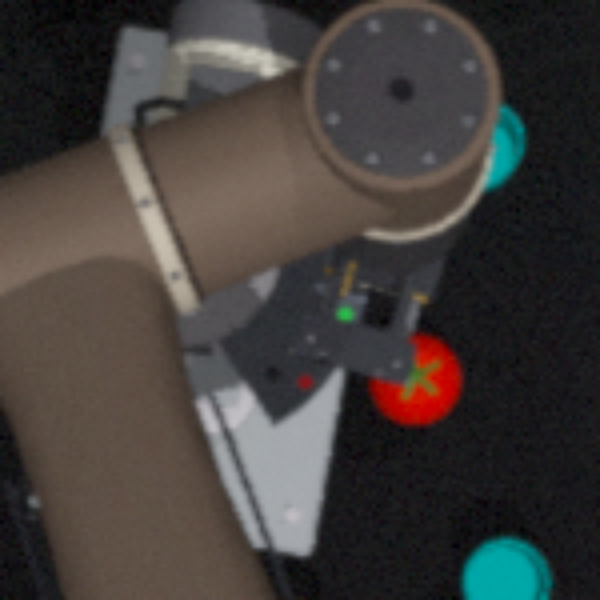

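View pics/scene9.png

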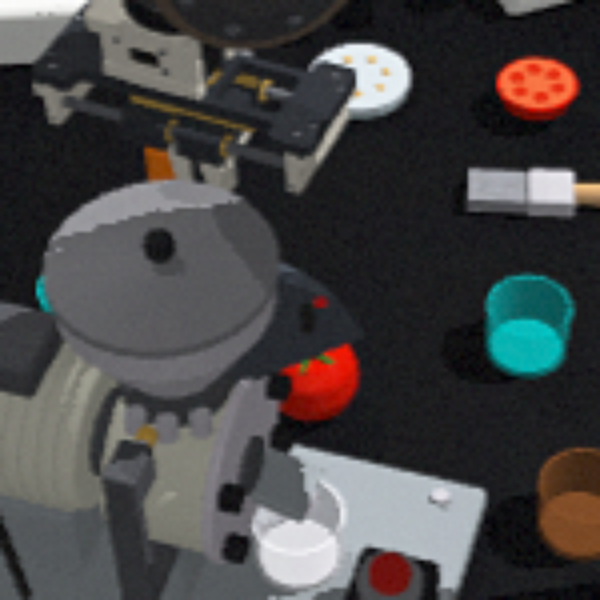

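arm_command --plan '[{"dx": 0, "dy": -0.08, "dz": 0.04, "wx": 0, "wy": 0, "wz": 0}, {"dx": 0, "dy": -0.08, "dz": 0.04, "wx": 0, "wy": 0, "wz": 0}, {"dx": 0, "dy": 0, "dz": 0, "wx": 0, "wy": 0, "wz": 0}]'

```text
time_s: 19.32
tcp_pos: [0.63, 0.0551, 0.2478]
eef_rot: [127.2, 89.5, -158.5]
contact_force: [-0.5, 0.5, 0.4]
gripper_width: 0.0004
```

```bash
python3 -c "
from look import *
go([.630,.0552,.249]);th();look()"
```

```text
t 19.32 tcp [0.63   0.0551 0.2478] jaw 164.3 xdown [-0.009 -0.003 -1.   ] F [-0.5  0.5  0.4] w 0.0003837412568900737 j [ 23.  17.  -4.  -0. -70. -38.]
rows needed (units of 20mm) tool xyz [-0.06  0.    0.  ]
implied knob [0.662  0.0469 0.2478] rad 0.1551 theta 1.03 Fn -0.63
scene [235 187   7   8  47] [237.8 190.8] [0.6628 0.0476 0.253 ] 0.1547 1.036
top [300 199  11  11  41] [305.2 204.5] [0.536  0.0327 0.263 ] 0.1832 0.279
```

arm_command --plan '[{"dx": 0, "dy": -0.07, "dz": 0.03, "wx": 0, "wy": 0, "wz": 0}, {"dx": 0, "dy": -0.05, "dz": 0.02, "wx": 0, "wy": 0, "wz": 0}]'

```text
time_s: 19.58
tcp_pos: [0.632, 0.0554, 0.2478]
eef_rot: [125.0, 89.4, -160.7]
contact_force: [-3.1, 0.4, 0.1]
gripper_width: 0.0008
```

```bash
python3 -c "
from look import *
go([.630,.0552,.249]);th();look()"
```

```text
t 19.58 tcp [0.632  0.0554 0.2478] jaw 164.3 xdown [-0.009 -0.003 -1.   ] F [-3.1  0.4  0.1] w 0.000754647208275573 j [ 23.  17.  -3.  -0. -70. -38.]
rows needed (units of 20mm) tool xyz [-0.06  0.09 -0.04]
implied knob [0.664  0.0472 0.2478] rad 0.1554 theta 1.042 Fn -3.12
scene [234 187   7   8  44] [237.1 190.7] [0.6648 0.0477 0.253 ] 0.1552 1.048
top [300 198  10  12  41] [305.1 204.3] [0.5366 0.033  0.263 ] 0.1827 0.281
```

arm_command --plan '[{"dx": 0, "dy": 0, "dz": 0, "wx": 0, "wy": 0, "wz": 0}, {"dx": 0, "dy": 0.1, "dz": 0, "wx": 0, "wy": 0, "wz": 0}, {"dx": 0, "dy": 0.3, "dz": -0.05, "wx": 0, "wy": 0, "wz": 0}, {"dx": 0, "dy": 0.4, "dz": -0.1, "wx": 0, "wy": 0, "wz": 0}, {"dx": 0, "dy": 0, "dz": 0, "wx": 0, "wy": 0, "wz": 0}]'

```text
time_s: 20.1
tcp_pos: [0.615, 0.0569, 0.2477]
eef_rot: [126.3, 89.5, -159.4]
contact_force: [-0.7, 0.1, -0.8]
gripper_width: 0.0003
```

```bash
python3 -c "
from look import *
go([.630,.0552,.249]);th();look('10')"
```

```text
t 20.1 tcp [0.615  0.0569 0.2477] jaw 164.3 xdown [-0.008 -0.003 -1.   ] F [-0.7  0.1 -0.8] w 0.0003054152541478808 j [ 23.  15.  -6.  -0. -70. -39.]
rows needed (units of 20mm) tool xyz [-0.07 -0.75  0.12]
implied knob [0.6469 0.0488 0.2477] rad 0.1498 theta 0.936 Fn -0.74
scene [234 186  11   9  77] [238.8 190.4] [0.6604 0.046  0.253 ] 0.1556 1.018
top [302 200   9  10  30] [306.6 204.5] [0.5362 0.029  0.263 ] 0.1864 0.288
```

View pics/scene10.png

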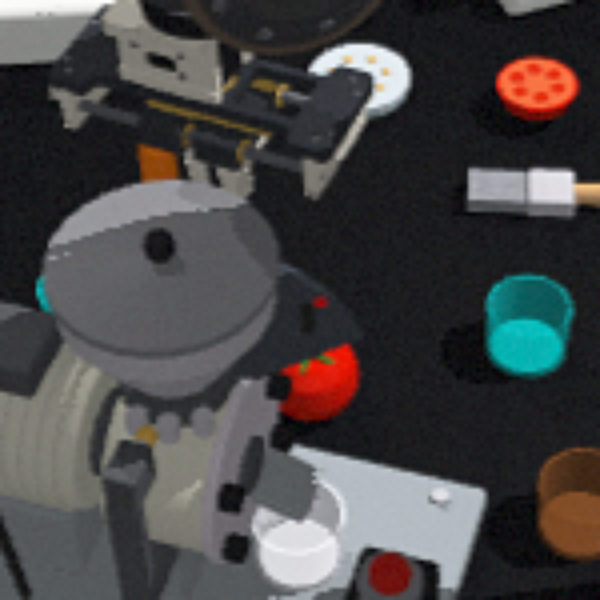

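arm_command --plan '[{"dx": -0.5, "dy": 0.2, "dz": 0, "wx": 0, "wy": 0, "wz": 0}, {"dx": -1, "dy": 0.2, "dz": 0, "wx": 0, "wy": 0, "wz": 0}, {"dx": -1, "dy": 0, "dz": 0, "wx": 0, "wy": 0, "wz": 0}, {"dx": -1, "dy": 0, "dz": 0, "wx": 0, "wy": 0, "wz": 0}, {"dx": -1, "dy": 0, "dz": 0, "wx": 0, "wy": 0, "wz": 0}, {"dx": 0, "dy": 1, "dz": -0.3, "wx": 0, "wy": 0, "wz": 0}, {"dx": 0, "dy": 1, "dz": -0.3, "wx": 0, "wy": 0, "wz": 0}, {"dx": 0, "dy": 1, "dz": -0.3, "wx": 0, "wy": 0, "wz": 0}, {"dx": 0, "dy": 1, "dz": -0.3, "wx": 0, "wy": 0, "wz": 0}, {"dx": 0, "dy": 1, "dz": -0.3, "wx": 0, "wy": 0, "wz": 0}, {"dx": 0, "dy": 1, "dz": -0.3, "wx": 0, "wy": 0, "wz": 0}, {"dx": 0, "dy": 1, "dz": -0.3, "wx": 0, "wy": 0, "wz": 0}, {"dx": 0, "dy": 1, "dz": -0.3, "wx": 0, "wy": 0, "wz": 0}, {"dx": 0, "dy": 0, "dz": 0, "wx": 0, "wy": 0, "wz": 0}]'

```text
time_s: 21.37
tcp_pos: [0.4346, 0.0556, 0.3532]
eef_rot: [-154.0, 89.9, -79.8]
contact_force: [-0.5, -0.2, -0.1]
gripper_width: 0.0004
```

```bash
python3 -c "
from look import *
go([.4805,.0897,.249]);look();look('11')"
```

```text
t 21.37 tcp [0.4346 0.0556 0.3532] jaw 164.2 xdown [ 0.    -0.002 -1.   ] F [-0.5 -0.2 -0.1] w 0.0004017640961744118 j [ 33.  -6. -16.   0. -80. -49.]
rows needed (units of 20mm) tool xyz [ 5.21 -1.74  2.27]
scene [310 146  35   9  49] [325.1 149.8] [ 0.4451 -0.1545  0.253 ] 0.3913 0.288
scene [234 183  11  12 112] [239.  188.8] [0.6612 0.0397 0.253 ] 0.1619 1.012
top [296 156  11  11  92] [300.9 160.8] [0.6567 0.046  0.263 ] 0.1547 0.995
scene [309 146  26   7  36] [320.2 148.9] [ 0.4595 -0.1567  0.253 ] 0.3871 0.324
scene [234 183  11  12 112] [239.  188.8] [0.6612 0.0397 0.253 ] 0.1619 1.012
top [296 156  11  11  90] [300.9 160.8] [0.6566 0.046  0.263 ] 0.1546 0.994
```

View pics/scene11.png

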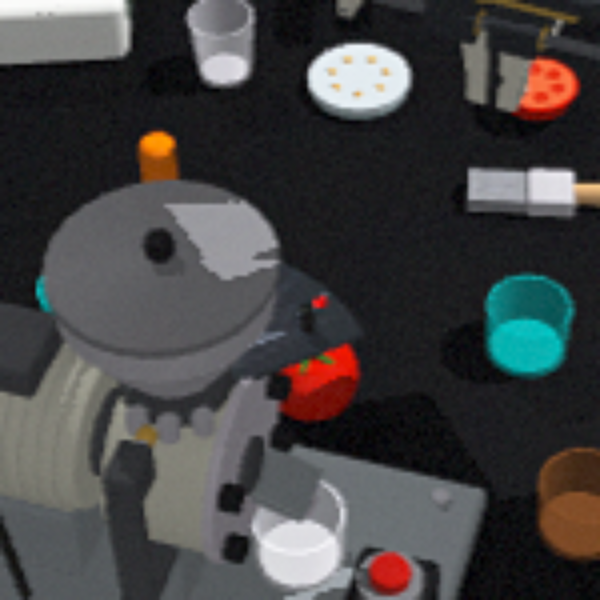

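View pics/top11.png

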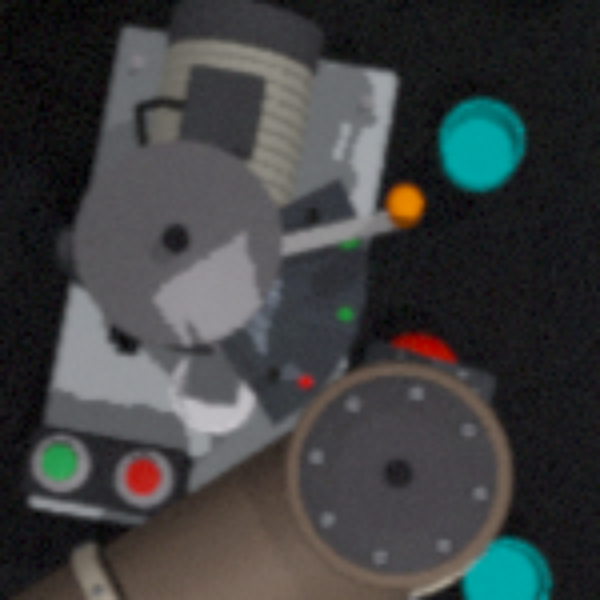

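```bash
python3 -c "
from plant import r
print(r.close_job())"
```

```text
the job is handed in; nothing more can be done
None
```

I pressed the green start button, pushed the feed lever through to full feed with the closed fingertips, and handed the job in at about 21.6 s of the 45 s. No verdict was reported.

- **Start button:** I pressed it down with the lever still shut. The fingertips stopped at about 86 mm above the bench with 8.9 N on them, more than the 5 N for full travel, so I take it as fully down. Nothing in the pictures shows directly that the mill is running.
- **Feed lever:** My first push stopped too early. After I backed off, the lever sat at about 0.88 rad and did not run on to full feed by itself, contrary to the task's note. I went back and pushed until the end buffer pushed back with about 3 N, then backed off and lifted clear.
- **Last checks:** The top camera puts the lever at 0.99 rad and the scene camera at 1.01. Two looks in a row gave the same position, and nothing was touching it. The red button was never touched, and the jar and tomato look unmoved by eye.
- **Forces:** The highest force I read while pushing the lever was about 18 N, a short spike against the 25 N limit. I only read the force at the end of each move, so a brief higher peak in between can't be ruled out.

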